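# Swap the canisters, then hold the lid over the short one

## Task

The wrong sheet-metal canister is on the riveting stand: swap the two, so that the short one stands upright in the middle of the round steel stand and the tall one in the middle of the square plywood block (the rubber mat is free for parking one meanwhile). Then take the loose lid by its knob, carry it over the top of the toolbox and hold it level and centred about a centimetre above the short canister's rim, never touching the canister with it, so that I can run sealant round the rim: finish there, still holding the lid in the gripper. Do not tip a canister over or shift the toolbox or anything else on the bench.

Things in the scene. Friction and masses are not known exactly. Their poses are not given: they have to be found in the camera images.
- short_can: Short open-topped canister of bare galvanised sheet, round, outside diameter 60 mm, height 70 mm, wall 3 mm, closed bottom, about 120 g. Origin: centre of its underside, z up. Starts standing on the plywood block. Can be gripped across its outside from above.
- short_can_mouth (a point): Centre of the short canister's mouth, level with its rim, 70 mm above its underside; z points up out of the mouth.
- tall_can: Tall open-topped canister of the same sheet and diameter (60 mm outside), height 105 mm, wall 3 mm, about 170 g. Origin: centre of its underside, z up. Starts standing on the round steel stand.
- lid: Round galvanised lid, 70 mm across, with a 12 mm deep skirt open downwards (inside diameter 64 mm) and an upright black cylindrical knob in its middle, 22 mm diameter and 36 mm high (top 48 mm above the lower edge), about 70 g. Origin: centre of the skirt's lower edge, z up along the knob. Starts lying on the bench, knob up, on the far (right, -y) side of the toolbox from the canisters.
- stand: Fixed round steel riveting stand, a disc 100 mm across and 20 mm high. Origin: centre of its underside on the bench; its top is 20 mm above.
- block: Fixed square plywood block, 90 x 90 mm, 20 mm high. Origin: centre of its underside on the bench; its top is 20 mm above.
- mat: Fixed square black rubber mat, 90 x 90 mm, 6 mm thick, empty. Origin: centre of its underside; its top is 6 mm above.
- toolbox: Heavy (4 kg) black and grey toolbox, loose, between the lid and the canisters: 368 mm long (its x axis), 150 mm wide (its y axis), lid top at 140 mm, red carrying handle in the middle of the top up to 164 mm. Origin: centre of its underside.
- tape: Bystander: yellow tape measure standing on edge, 66 x 36 mm, 62 mm high. Origin: centre of its underside.
- battery: Bystander: black and grey drill battery, 75 x 55 mm, 44 mm high. Origin: centre of its underside.
- tray: Bystander: open blue tray of rivets, 90 x 130 mm (x, y), 35 mm high. Origin: centre of its underside.
- hammer: Bystander: hammer of about 260 mm lying along its x axis, handle to -x. Origin: on its underside.
- pipe: Bystander: upright piece of galvanised pipe, 90 mm diameter, 80 mm high, open at both ends. Origin: centre of its underside.
Not all that is in view belongs to the job. What is shaped like the lid but green or purple is not meant.

How it is judged:
By the outcome, as a careful person would: the job done as asked, in the order asked, and still so for the second after the job is handed in, while the arm keeps its last pose, push and grip.
It also fails if it takes over 72 s, if anything falls off the work surface, if the arm or the gripper's body presses on something with over 40 N, if the wrist force passes 120 N, or if a joint passes its speed limit or range.

## Robot

A 6-joint arm with a two-finger parallel gripper is mounted at the origin on the work surface. World frame = base frame: x ahead of the robot, y to its left, z up, the work surface at z = 0. Lengths are in m, angles in rad, forces in N, time in s.
With the tool pointing down it reaches from about 0.425 to 0.95 m from the base axis. Payload 3.5 kg.
Tool frame: the origin (TCP) lies midway between the tips of the shut fingers; the grasp point (between the pads) lies 19 mm behind it; z points along the fingers, y is the line along which they close (so a half turn about z gives the same grasp; the last joint's range is limited). The gripper opens to 85 mm and grips with 20 to 120 N. Pads are 22 mm wide; open, the fingers measure 114 mm over their backs; the gripper's body (76 mm by 85 mm) begins 54 mm behind the grasp point. The pads swing forward as they close: fully open they stand 13 mm farther back than shut.
Start: joints at [0.98, 0.286, 1.577, -0, 1.279, -0.15], TCP at [0.288, 0.61, 0.231] pointing down, gripper open.
Joint ranges: [-2.77, 2.77], [-0.9, 2.22], [0.21, 2.48], [-1.53, 4.67], [0.24, 2.81], [-2.84, 2.84]. Speed limits (rad/s): [2.79, 2.79, 3.14, 3.14, 3.14, 3.14].

## Interface

Orientations are given as a unit quaternion [x, y, z, w].
In Python, from plant import ctrl gives the robot as it stands.
- The arm moves only by the tool move_arm, never from a script. Its argument "plan" is a list of rows, each an object of numbers: "x", "y", "z": the shift along the tool's x, y, z in m; "yaw": the turn about the tool's z in rad; "fingers": the closure, from 0 (fully open) to 1 (shut). In form: [{"x": .., "y": .., "z": .., "yaw": .., "fingers": ..}, ...]. A call has 1 to 5 rows; each row is the pose to reach, as a shift and turn from the pose commanded when the call began, along the tool's axes at that moment; what a row does not reach only later rows make up. A row lasts 1/10 s, in which the tool goes at most 50 mm and 8.59 degrees, less where a joint would pass 70% of its speed; a pose out of reach is approached as far as the arm can. A call with a gripper value outside its range is refused whole. The fingers move at their own pace and stop on an object; "force" is the grip in N (left out, the last holds). Time passes only in rows, so rows that repeat a pose let the fingers close. It gives the time, the measured TCP pose, the force, the opening and the grip force at its end, in the units of the state.
- ctrl.get_state(): the state, without advancing time (a new reading comes with each control period).
- ctrl.read_camera(name): name is "scene" or "top" or "wrist"; returns the picture (400x640x3 uint8, red, green, blue); there is no depth.
- ctrl.camera_model(name): a dict with "intrinsics" (3x3 intrinsics, pixels), "cam_to_world" (4x4, takes a point from camera to world coordinates); the wrist camera has in their place "tool_from_camera" (4x4, takes a point from camera to tool coordinates, whose origin is the TCP and whose axes are the flange's). Camera axes: x right, y up, looking along -z (the intrinsics and any distortion apply to the point x, -y, -z); pixel columns grow to the right and rows downward; lengths in m; the calibration is good to about 2 mm. The wrist camera is an equidistant fisheye: a pixel r from the principal point sees the ray r / f radians off the axis. A picture is of the moment at which its call begins: read the wrist's pose just before it. camera_model takes no time and is no camera call.
- ctrl.sign_off(): hands the job in; it is judged then, once.
The state is a dict: "time": time; "qpos": joint angles; "dq": joint speeds; "joint_efforts": joint torques, N m; "eef_pos": TCP position; "tcp_rot": TCP orientation; "contact_force": force on the tool from outside, world axes, zero at the start; "wrist_torque": the same for the moment, N m; "opening": opening from 0.0 (shut) to 1.0 (fully open); "finger_force": force on a finger pad.
Only numpy, scipy, OpenCV 4.12 (cv2) and the standard library are available. Lean on these libraries where they do the work, as an engineer would, in place of code of your own. Each camera call takes 0.05 s, during which the arm holds its last target. There are 200 camera calls.

## Working session

There is one attempt and no reset: what is moved stays moved. The work goes in short steps, Python scripts to look and compute and a tool call to move; the robot and the scene stay as the last step left them, time stands still between calls to the robot, and variables do not carry over. Pictures are saved under pics/ and viewed, at most 10 in all, crops included, and the job is handed in when it is done.

Besides the shell and the picture viewer there is one more tool, called after "Call:" as a command line: name --argument value ..., lists and objects as JSON in quotes. move_arm: Moves the arm, as the interface text tells. Its arguments: {"type":"object","properties":{"plan":{"type":"array"},"force":{"type":"number"}},"required":["plan"]}

```bash
mkdir -p pics; ls
python3 - <<'E'
from plant import ctrl
import cv2,numpy as np
s=ctrl.get_state(); print({k:np.round(v,3).tolist() for k,v in s.items()})
for n in("top","scene","wrist"):
    m=ctrl.camera_model(n); print(n,{k:np.round(v,4).tolist() if not isinstance(v,str) else v for k,v in m.items()})
    cv2.imwrite(f"pics/{n}0.png",ctrl.read_camera(n)[:,:,::-1])
E
```

```text
pics
{'time': 0.0, 'qpos': [0.98, 0.287, 1.578, 0.0, 1.279, -0.15], 'dq': [-0.001, 0.0, -0.0, -0.0, 0.001, -0.001], 'joint_efforts': [0.0, -40.6, -29.262, -0.0, 0.006, 0.0], 'eef_pos': [0.288, 0.61, 0.23], 'tcp_rot': [0.219, 0.976, -0.001, -0.0], 'contact_force': [-0.096, 0.634, -0.01], 'wrist_torque': [-0.005, -0.015, -0.027], 'finger_force': 0.0, 'opening': 0.998}
top {'intrinsics': [[452.3598, 0.0, 314.6734], [0.0, 452.3598, 200.8685], [0.0, 0.0, 1.0]], 'cam_to_world': [[0.0125, 0.9852, -0.1708, 0.333], [-0.9999, 0.0134, 0.0041, -0.0179], [0.0063, 0.1707, 0.9853, 1.368], [0.0, 0.0, 0.0, 1.0]]}
scene {'intrinsics': [[489.1797, 0.0, 313.0318], [0.0, 489.1797, 202.7227], [0.0, 0.0, 1.0]], 'cam_to_world': [[0.6021, -0.6829, 0.4138, 1.1166], [0.7984, 0.5186, -0.3059, -0.443], [-0.0057, 0.5145, 0.8575, 1.2644], [0.0, 0.0, 0.0, 1.0]]}
wrist {'intrinsics': [[309.7069, 0.0, 318.2964], [0.0, 309.7069, 200.9366], [0.0, 0.0, 1.0]], 'tool_from_camera': [[-0.0012, 0.9454, 0.3259, 0.0836], [1.0, 0.0015, -0.0007, 0.0011], [-0.0012, 0.3259, -0.9454, -0.1424], [0.0, 0.0, 0.0, 1.0]]}
```

View pics/top0.png

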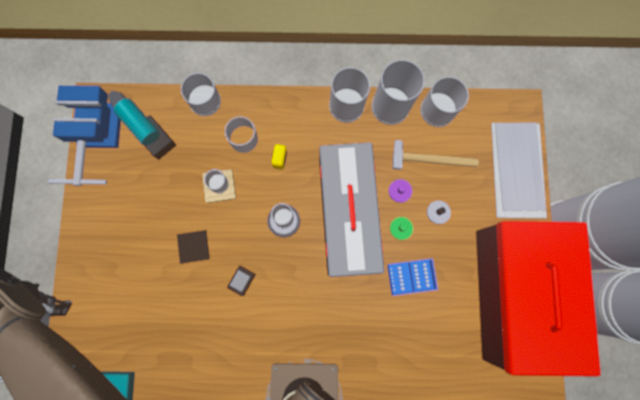

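View pics/scene0.png

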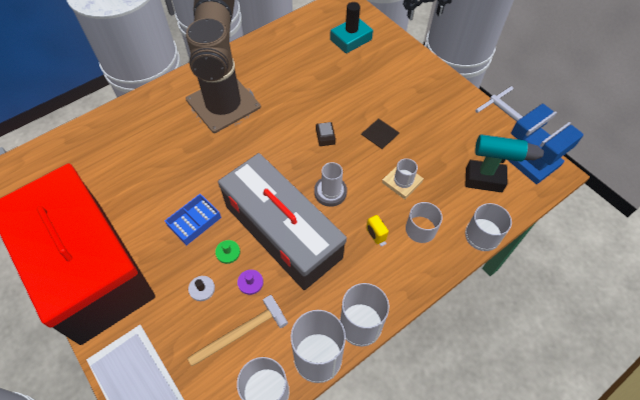

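The top view shows the short can at (216,182) on the block, the tall can at (284,220) on the stand, the mat at (193,246), and the toolbox at (350,210). The grey lid with a black knob is at (439,212), and the green and purple lids are decoys. Next I'll measure them.

```bash
cat > h.py <<'E'
from plant import ctrl
import cv2,numpy as np
from scipy.spatial.transform import Rotation as Ro
def ray(n,u,v,s=None):
    m=ctrl.camera_model(n);K=np.array(m["intrinsics"])
    a=(u-K[0,2])/K[0,0];b=(v-K[1,2])/K[1,1]
    if n=="wrist":
        r=np.hypot(a,b);k=np.sin(r)/max(r,1e-9);d=np.array([a*k,-b*k,-np.cos(r)])
        T=np.eye(4);T[:3,:3]=Ro.from_quat(s["tcp_rot"]).as_matrix();T[:3,3]=s["eef_pos"]
        T=T@np.array(m["tool_from_camera"])
    else: d=np.array([a,-b,-1]);T=np.array(m["cam_to_world"])
    return T[:3,3],T[:3,:3]@d
def onz(n,u,v,z,s=None):
    o,d=ray(n,u,v,s);return (o+d*(z-o[2])/d[2])[:2]
def proj(n,p,s=None):
    m=ctrl.camera_model(n);K=np.array(m["intrinsics"])
    if n=="wrist":
        T=np.eye(4);T[:3,:3]=Ro.from_quat(s["tcp_rot"]).as_matrix();T[:3,3]=s["eef_pos"];T=T@np.array(m["tool_from_camera"])
    else:T=np.array(m["cam_to_world"])
    c=T[:3,:3].T@(np.array(p)-T[:3,3]);x,y,z=c[0],-c[1],-c[2]
    if n=="wrist":
        h=np.hypot(x,y);t=np.arctan2(h,z);k=t/max(h,1e-9);return np.array([K[0,0]*x*k+K[0,2],K[1,1]*y*k+K[1,2]])
    return np.array([K[0,0]*x/z+K[0,2],K[1,1]*y/z+K[1,2]])
def go(p,yawdir=None):
    """shift in tool axes to world point p; yaw to make tool y point along world angle yawdir (mod pi)"""
    s=ctrl.get_state();R=Ro.from_quat(s["tcp_rot"]).as_matrix()
    d=R.T@(np.array(p)-s["eef_pos"]);out=d
    if yawdir is not None:
        w=R.T@np.array([np.cos(yawdir),np.sin(yawdir),0]);a=np.arctan2(-w[0],w[1]);a=(a+np.pi/2)%np.pi-np.pi/2
        out=np.append(d,a)
    return np.round(out,4)
E
python3 - <<'E'
from h import *
P=[("short",216,182,.09),("block",218,185,.02),("mat",193,246,.006),("tall",284,215,.125),("stand",284,220,.02),("lid",439,212,.012),("green",402,228,.012),("purple",400,190,.012),
("tb",320,145,.14),("tb",371,143,.14),("tb",383,272,.14),("tb",332,275,.14),("battery",241,280,.044),("tape",279,155,.06),("pipe",240,132,.08)]
for n,u,v,z in P: print(n,onz("top",u,v,z).round(3))
a=cv2.imread("pics/top0.png")[110:300,160:470];b=cv2.imread("pics/scene0.png")[110:310,170:470]
a=cv2.resize(a,None,fx=2.58,fy=2.58,interpolation=cv2.INTER_CUBIC);cv2.imwrite("pics/c1.png",a)
E
```

```text
short [0.606 0.262]
block [0.612 0.271]
mat [0.427 0.34 ]
tall [0.507 0.061]
stand [0.507 0.068]
lid [ 0.539 -0.401]
green [ 0.489 -0.288]
purple [ 0.605 -0.284]
tb [ 0.706 -0.036]
tb [ 0.714 -0.18 ]
tb [ 0.355 -0.209]
tb [ 0.345 -0.072]
battery [0.328 0.186]
tape [0.697 0.085]
pipe [0.76  0.201]
```

View pics/c1.png

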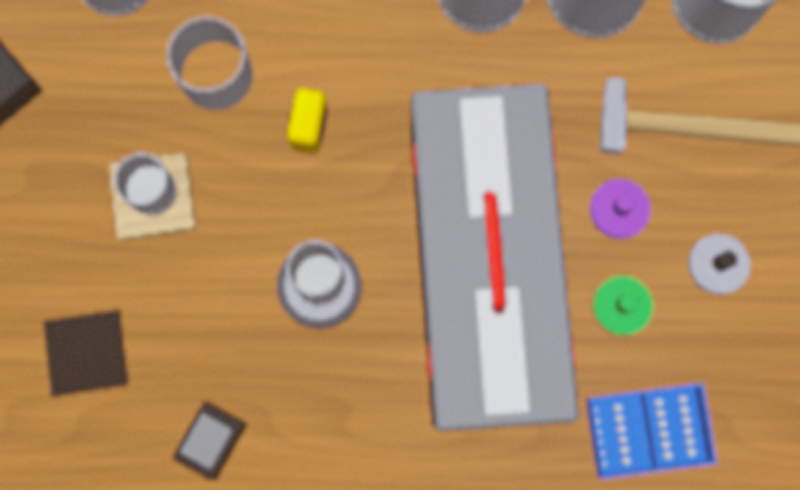

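View pics/wrist0.png

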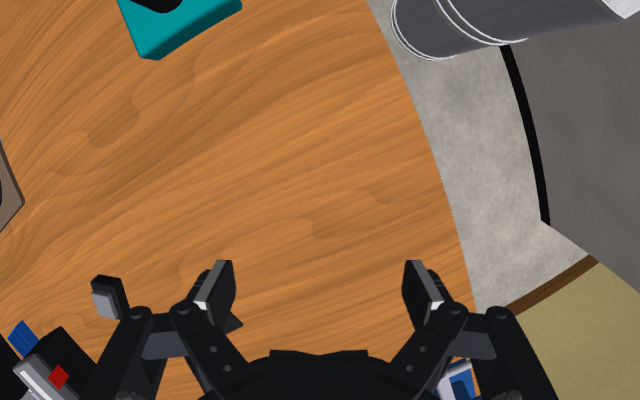

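The enlarged top view gives these centres: short can rim about (216.6,181), stand top about (283.6,219), block about (218.9,185.6), mat about (193.5,246.8). The wrist view shows the tool far from the objects, near the left side. I'll turn the tool so its y lies along world y, then look from close to the stand.

```bash
python3 -c "
from h import *
print(go([.44,.07,.30],np.pi/2))"
```

```text
[-0.3682 -0.4236 -0.0691 -0.4408]
```

Call:
move_arm --plan '[{"x": -0.03, "y": -0.035, "z": -0.03, "yaw": -0.1}, {"x": -0.06, "y": -0.07, "z": -0.06, "yaw": -0.2}, {"x": -0.09, "y": -0.104, "z": -0.069, "yaw": -0.3}, {"x": -0.12, "y": -0.138, "z": -0.069, "yaw": -0.4}, {"x": -0.15, "y": -0.172, "z": -0.069, "yaw": -0.4408}]'

```text
validation failed for argument at $.pl...
```

Call:
move_arm --plan '[{"x": -0.03, "y": -0.035, "z": -0.03, "yaw": -0.1, "fingers": 0}, {"x": -0.06, "y": -0.07, "z": -0.06, "yaw": -0.2, "fingers": 0}, {"x": -0.09, "y": -0.104, "z": -0.069, "yaw": -0.3, "fingers": 0}, {"x": -0.12, "y": -0.138, "z": -0.069, "yaw": -0.4, "fingers": 0}, {"x": -0.15, "y": -0.172, "z": -0.069, "yaw": -0.4408, "fingers": 0}]'

```text
time: 0.65
eef_pos: [0.3506, 0.3892, 0.3011]
tcp_rot: [-0.002, 1.0, 0.0, 0.001]
contact_force: [1.0, -0.8, -0.4]
opening: 1.002
finger_force: 0.0
```

Call:
move_arm --plan '[{"x": -0.015, "y": -0.046, "z": 0, "yaw": 0, "fingers": 0}, {"x": -0.03, "y": -0.092, "z": 0, "yaw": 0, "fingers": 0}, {"x": -0.045, "y": -0.138, "z": 0, "yaw": 0, "fingers": 0}, {"x": -0.06, "y": -0.184, "z": 0, "yaw": 0, "fingers": 0}, {"x": -0.075, "y": -0.23, "z": 0, "yaw": 0, "fingers": 0}]'

```text
time: 1.15
eef_pos: [0.4252, 0.1591, 0.3002]
tcp_rot: [-0.0, 1.0, 0.0, 0.0]
contact_force: [0.6, -0.0, -0.4]
opening: 1.003
finger_force: 0.0
```

Call:
move_arm --plan '[{"x": -0.008, "y": -0.045, "z": 0, "yaw": 0, "fingers": 0}, {"x": -0.015, "y": -0.09, "z": 0, "yaw": 0, "fingers": 0}, {"x": -0.015, "y": -0.09, "z": 0, "yaw": 0, "fingers": 0}]'

```text
time: 1.45
eef_pos: [0.4407, 0.0665, 0.3]
tcp_rot: [0.004, 1.0, -0.001, -0.0]
contact_force: [0.8, 1.0, 0.3]
opening: 1.001
finger_force: 0.0
```

Run:
```python
from h import *
s=ctrl.get_state();print(s["eef_pos"],s["tcp_rot"],s["time"])
cv2.imwrite("pics/w1.png",ctrl.read_camera("wrist")[:,:,::-1])
for p in[(.507,.065,.125),(.507,.065,.02)]:print(proj("wrist",p,s))
```

```text
[0.4406918  0.0665315  0.30000163] [ 3.78170422e-03  9.99992504e-01 -8.20713228e-04 -1.33453622e-04] 1.45
[316.83355806 234.33753917]
[317.20441805 203.37430785]
```

View pics/w1.png

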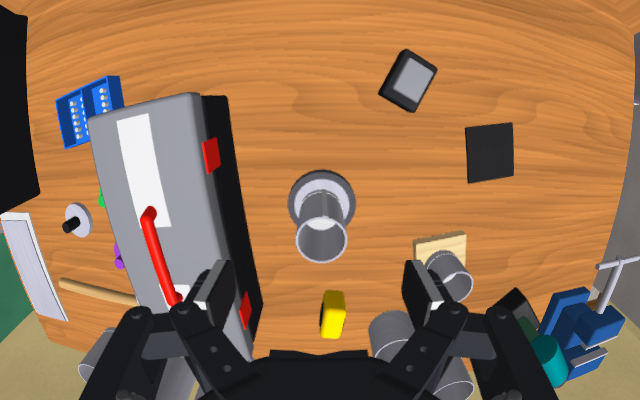

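The wrist view shows the stand ring at about (322,203) with the tall rim at (322,240). The mat is at (490,152), the short rim at about (450,281), and the lid at (77,220). I'll fit circles in world coordinates to the contour points.

```bash
cat >> h.py <<'E'
from scipy.optimize import least_squares
def fitc(n,pts,z,r,s=None):
    W=np.array([onz(n,u,v,z,s) for u,v in pts])
    f=lambda c:np.hypot(*(W-c[:2]).T)-r
    q=least_squares(f,W.mean(0),loss="soft_l1",f_scale=.001)
    return q.x.round(4),round(1e3*float(np.sqrt(np.mean(f(q.x)**2))),1),len(W)
def blob(img,seed,sat=90):
    h=cv2.cvtColor(img,cv2.COLOR_BGR2HSV);m=((h[...,1]<sat)).astype(np.uint8)
    m=cv2.morphologyEx(m,cv2.MORPH_OPEN,np.ones((3,3)))
    cs,_=cv2.findContours(m,cv2.RETR_EXTERNAL,cv2.CHAIN_APPROX_NONE)
    c=[c for c in cs if cv2.pointPolygonTest(c,seed,False)>=0]
    return c[0][:,0].astype(float)
E
python3 - <<'E'
from h import *
s=dict(eef_pos=[0.4406918,0.0665315,0.30000163],tcp_rot=[0.00378,0.99999,-0.00082,-0.000133])
w=cv2.imread("pics/w1.png");t=cv2.imread("pics/top0.png")
c=blob(w,(322.,190.));print("wbox",c.min(0),c.max(0))
print("stand w",fitc("wrist",c[c[:,1]<210],.02,.05,s))
print("tall w",fitc("wrist",c[c[:,1]>240],.125,.03,s))
c=blob(t,(284.,220.));print("tbox",c.min(0),c.max(0))
print("stand t",fitc("top",c[c[:,1]>220],.02,.05))
print("stand t z0",fitc("top",c[c[:,1]>225],.0,.05))
h=cv2.cvtColor(w,cv2.COLOR_BGR2HSV)
for p in[(490,152),(440,245),(450,270),(470,285),(420,240)]:print(p,h[p[1],p[0]])
h=cv2.cvtColor(t,cv2.COLOR_BGR2HSV)
for p in[(193,246),(210,192),(216,182),(230,185),(250,200),(439,216),(270,220)]:print(p,h[p[1],p[0]])
for q in[(216.6,181)]:print("short t",onz("top",*q,.09))
print("tall t",onz("top",282.1,215,.125)," block",onz("top",218.9,185.6,.02)," mat",onz("top",193.5,246.8,.006),"mat w",onz("wrist",490,152.5,.006,s))
print("short w",onz("wrist",450,281,.09,s),"lid w",onz("wrist",77,220,.012,s))
E
```

```text
wbox [288. 170.] [354. 262.]
stand w (array([0.5082, 0.071 ]), 1.3, 107)
tall w (array([0.5138, 0.0696]), 0.4, 67)
tbox [267. 203.] [299. 236.]
stand t (array([0.509 , 0.0697]), 1.2, 44)
stand t z0 (array([0.5106, 0.0709]), 0.8, 34)
(490, 152) [130  17  44]
(440, 245) [ 21  86 242]
(450, 270) [126  12 106]
(470, 285) [130  17  92]
(420, 240) [ 18 101 134]
(193, 246) [10 78 72]
(210, 192) [ 20  73 218]
(216, 182) [108   6 209]
(230, 185) [ 20  77 209]
(250, 200) [ 16 154 185]
(439, 216) [120  15 186]
(270, 220) [120  15 171]
short t [0.60878451 0.26047872]
tall t [0.5074058  0.06675342]  block [0.60970461 0.26804049]  mat [0.42433369 0.33794381] mat w [0.42928774 0.33919131]
short w [0.60401062 0.25743898] lid w [ 0.54080661 -0.39697397]
```

Call:
move_arm --plan '[{"x": -0.035, "y": 0, "z": 0.02, "yaw": 0, "fingers": 0}, {"x": -0.07, "y": 0, "z": 0.05, "yaw": 0, "fingers": 0}, {"x": -0.07, "y": 0, "z": 0.085, "yaw": 0, "fingers": 0}, {"x": -0.07, "y": 0, "z": 0.12, "yaw": 0, "fingers": 0}, {"x": -0.07, "y": 0, "z": 0.12, "yaw": 0, "fingers": 0}]'

```text
time: 2.0
eef_pos: [0.5061, 0.0727, 0.1742]
tcp_rot: [-0.001, 1.0, 0.001, -0.006]
contact_force: [-0.6, 0.6, -0.5]
opening: 0.998
finger_force: 0.0
```

Run:
```python
from h import *
s=ctrl.get_state();print(s["eef_pos"],s["tcp_rot"],s["time"],s["qpos"])
print(go([.511,.070,.075],np.pi/2))
```

```text
[0.50607399 0.07274273 0.17417428] [-9.85400936e-04  9.99979252e-01  5.87998866e-04 -6.33862744e-03] 2.0 [-5.61163103e-02 -1.40006551e-02  2.01952967e+00  4.93903156e-04
  1.14878748e+00 -1.62908865e+00]
[-0.0062 -0.0029  0.0991  0.002 ]
```

Call:
move_arm --plan '[{"x": 0, "y": 0, "z": 0, "yaw": 0, "fingers": 0}, {"x": 0, "y": 0, "z": 0, "yaw": 0, "fingers": 0}]'

```text
time: 2.2
eef_pos: [0.5115, 0.0716, 0.1829]
tcp_rot: [-0.001, 1.0, -0.0, 0.002]
contact_force: [0.7, -0.5, -0.0]
opening: 1.001
finger_force: 0.0
```

Run:
```python
from h import *
s=ctrl.get_state();print(s["eef_pos"],s["tcp_rot"],s["time"],s["dq"])
print(go([.511,.070,.075],np.pi/2))
```

```text
[0.51152633 0.07161968 0.18291926] [-5.63212538e-04  9.99997615e-01 -4.44439298e-05  2.10954603e-03] 2.2 [-0.00800261 -0.01172972 -0.00891903 -0.00110975 -0.00316596 -0.00262047]
[ 0.001  -0.0016  0.1079  0.0011]
```

Call:
move_arm --force 40 --plan '[{"x": 0, "y": -0.001, "z": 0.03, "yaw": 0, "fingers": 0}, {"x": 0, "y": -0.001, "z": 0.06, "yaw": 0, "fingers": 0}, {"x": 0, "y": -0.001, "z": 0.085, "yaw": 0, "fingers": 0}, {"x": 0, "y": -0.001, "z": 0.1, "yaw": 0, "fingers": 0}, {"x": 0, "y": -0.001, "z": 0.107, "yaw": 0, "fingers": 0}]'

```text
time: 2.7
eef_pos: [0.511, 0.0701, 0.0741]
tcp_rot: [-0.0, 1.0, -0.0, 0.001]
contact_force: [0.8, -0.6, 1.1]
opening: 0.996
finger_force: 0.0
```

Call:
move_arm --plan '[{"x": 0, "y": 0, "z": 0, "yaw": 0, "fingers": 0.15}, {"x": 0, "y": 0, "z": 0, "yaw": 0, "fingers": 0.25}, {"x": 0, "y": 0, "z": 0, "yaw": 0, "fingers": 0.35}, {"x": 0, "y": 0, "z": 0, "yaw": 0, "fingers": 0.5}, {"x": 0, "y": 0, "z": 0, "yaw": 0, "fingers": 0.5}]'

```text
time: 3.2
eef_pos: [0.512, 0.0698, 0.0756]
tcp_rot: [0.0, 1.0, -0.0, 0.002]
contact_force: [-0.3, 0.1, 5.5]
opening: 0.701
finger_force: 43.6
```

Run:
```python
from h import *
s=ctrl.get_state();print({k:np.round(v,4).tolist() for k,v in s.items()})
cv2.imwrite("pics/w2.png",ctrl.read_camera("wrist")[:,:,::-1])
```

```text
{'time': 3.2, 'qpos': [-0.0611, 0.1268, 2.076, -0.0, 0.9346, -1.6319], 'dq': [0.0001, 0.0012, 0.0006, 0.0004, 0.0025, -0.0003], 'joint_efforts': [0.3627, -26.3023, -21.7854, 0.0455, -0.1207, 0.0152], 'eef_pos': [0.512, 0.0698, 0.0756], 'tcp_rot': [0.0, 1.0, -0.0001, 0.0021], 'contact_force': [-0.338, 0.0946, 5.4746], 'wrist_torque': [0.011, 0.1298, 0.0068], 'finger_force': 43.5577, 'opening': 0.7009}
```

View pics/w2.png

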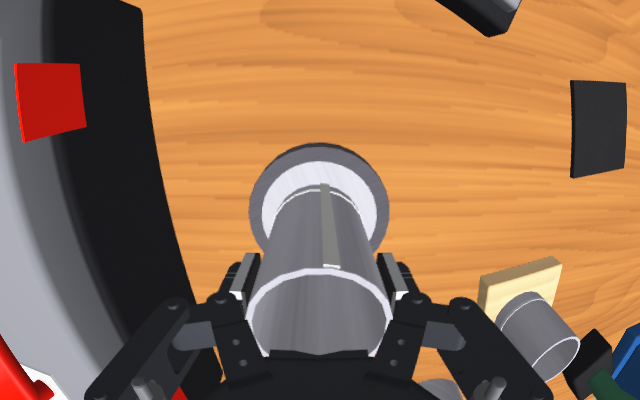

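Gripped: the opening reads 60 mm. The can's rim runs u 246–393 with its near edge at v≈268. The stand disc spans u 249–389 and starts at v≈143. From this close view I'll measure the can's offset in the hand, the stand centre, the mat and the block.

Run:
```python
from h import *
s=dict(eef_pos=[0.512,0.0698,0.0756],tcp_rot=[0,1,-.0001,.0021])
w=cv2.imread("pics/w2.png")
print("can rim near edge",onz("wrist",320,268,.125,s), "l/r",onz("wrist",246,318,.125,s),onz("wrist",393,318,.125,s))
c=blob(w,(320.,175.));a=c[(c[:,1]<225)]
print("stand z0.01..",[fitc("wrist",a[a[:,1]<225],z,.05,s) for z in(0,.02)])
# top edge of disc: dark/light outline ; mat corners, block
for k,q,z in[("mat",[(572,81),(626,83),(624,167),(571,177)],.006),("block",[(479,276),(559,258)],.02)]:
    P=np.array([onz("wrist",*p,z,s) for p in q]);print(k,P.round(3).tolist(),P.mean(0))
h=cv2.cvtColor(w,cv2.COLOR_BGR2HSV);print(h[140:172:2,320].tolist())
```

```text
can rim near edge [0.48546102 0.07121113] l/r [0.50969064 0.04199056] [0.50987586 0.10019692]
stand z0.01.. [(array([ 0.4136, -0.105 ]), 114.5, 800), (array([ 0.4143, -0.0929]), 100.1, 800)]
mat [[0.394, 0.288], [0.378, 0.379], [0.465, 0.394], [0.479, 0.302]] [0.42891757 0.34069235]
block [[0.565, 0.206], [0.555, 0.299]] [0.55984308 0.2524474 ]
[[14, 164, 215], [13, 144, 147], [143, 17, 59], [120, 8, 65], [124, 18, 116], [124, 18, 115], [124, 17, 117], [126, 22, 118], [127, 20, 117], [129, 21, 119], [124, 17, 119], [120, 11, 240], [123, 12, 241], [120, 12, 241], [120, 12, 241], [120, 12, 242]]
```

Call:
move_arm --plan '[{"x": 0, "y": 0, "z": -0.025, "yaw": 0, "fingers": 0.5}, {"x": 0, "y": 0, "z": -0.06, "yaw": 0, "fingers": 0.5}, {"x": 0.01, "y": 0.03, "z": -0.08, "yaw": 0, "fingers": 0.5}, {"x": 0.024, "y": 0.075, "z": -0.085, "yaw": 0, "fingers": 0.5}, {"x": 0.037, "y": 0.12, "z": -0.085, "yaw": 0, "fingers": 0.5}]'

```text
time: 3.75
eef_pos: [0.4736, 0.1909, 0.1601]
tcp_rot: [0.001, 1.0, 0.0, 0.002]
contact_force: [1.7, 0.4, -0.9]
opening: 0.694
finger_force: 44.1
```

Call:
move_arm --plan '[{"x": 0.014, "y": 0.043, "z": 0, "yaw": 0, "fingers": 0.5}, {"x": 0.028, "y": 0.086, "z": 0, "yaw": 0, "fingers": 0.5}, {"x": 0.042, "y": 0.125, "z": 0, "yaw": 0, "fingers": 0.5}, {"x": 0.049, "y": 0.149, "z": 0.01, "yaw": 0, "fingers": 0.5}, {"x": 0.049, "y": 0.149, "z": 0.03, "yaw": 0, "fingers": 0.5}]'

```text
time: 4.25
eef_pos: [0.4239, 0.3424, 0.1298]
tcp_rot: [-0.002, 1.0, 0.002, 0.002]
contact_force: [0.8, -0.2, -1.9]
opening: 0.696
finger_force: 44.2
```

Call:
move_arm --plan '[{"x": 0, "y": 0, "z": 0.02, "yaw": 0, "fingers": 0.5}, {"x": 0, "y": 0, "z": 0.03, "yaw": 0, "fingers": 0.5}, {"x": 0, "y": 0, "z": 0.03, "yaw": 0, "fingers": 0.5}, {"x": 0, "y": 0, "z": 0.03, "yaw": 0, "fingers": 0.5}]'

```text
time: 4.65
eef_pos: [0.4246, 0.3389, 0.0987]
tcp_rot: [0.0, 1.0, 0.0, 0.0]
contact_force: [-0.0, -0.2, -1.3]
opening: 0.695
finger_force: 44.2
```

Run:
```python
from h import *
s=ctrl.get_state();print(s["eef_pos"],s["tcp_rot"],s["time"],s["opening"],s["finger_force"],s["contact_force"])
w=ctrl.read_camera("wrist")[:,:,::-1];cv2.imwrite("pics/w3.png",w)
print(go([.426,.339,.062],np.pi/2))
s2=dict(eef_pos=[0.512,0.0698,0.0756],tcp_rot=[0,1,-.0001,.0021]);print("stand",onz("wrist",320,148,.02,s2)+[.05,0],onz("wrist",320,142.5,0.,s2)+[.05,0])
```

```text
[0.42455663 0.33886546 0.09871821] [2.13511011e-04 9.99999959e-01 1.05571444e-04 1.60190898e-04] 4.65 0.695084885209876 44.176966063678265 [-0.0255795  -0.24087523 -1.33351089]
[-0.001  -0.0001  0.0373 -0.0004]
stand [0.51130639 0.0718208 ] [0.51068887 0.07194259]
```

View pics/w3.png

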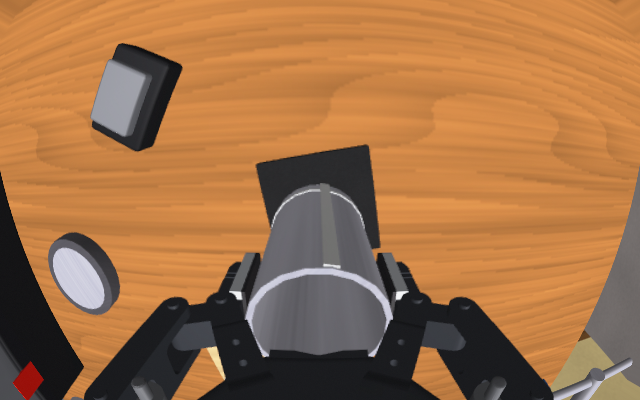

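The tall can hangs upright in the hand over the mat, whose corners are at (256,164), (368,145) and (380,248). Lowering it now.

Call:
move_arm --plan '[{"x": -0.001, "y": 0, "z": 0.015, "yaw": 0, "fingers": 0.5}, {"x": -0.001, "y": 0, "z": 0.027, "yaw": 0, "fingers": 0.5}, {"x": -0.001, "y": 0, "z": 0.034, "yaw": 0, "fingers": 0.5}, {"x": -0.001, "y": 0, "z": 0.037, "yaw": 0, "fingers": 0.5}, {"x": -0.001, "y": 0, "z": 0.037, "yaw": 0, "fingers": 0.5}]'

```text
time: 5.2
eef_pos: [0.4253, 0.3387, 0.0617]
tcp_rot: [-0.0, 1.0, -0.001, -0.001]
contact_force: [-2.0, -1.9, 4.4]
opening: 0.692
finger_force: 44.6
```

Run:
```python
from h import *
s=ctrl.get_state();print(s["eef_pos"],s["tcp_rot"],s["time"],s["contact_force"])
s=dict(eef_pos=[.42456,.33887,.0987],tcp_rot=[0,1,0,0]);print("mat",(onz("wrist",256,164,.006,s)+onz("wrist",380,248,.006,s))/2)
```

```text
[0.42528627 0.33871255 0.06174114] [-1.10200350e-04  9.99999716e-01 -5.46778280e-04 -5.07610519e-04] 5.2 [-1.96540637 -1.85644657  4.36980162]
mat [0.42882434 0.34207026]
```

Call:
move_arm --plan '[{"x": 0, "y": 0, "z": 0, "yaw": 0, "fingers": 0.2}, {"x": 0, "y": 0, "z": 0, "yaw": 0, "fingers": 0}, {"x": 0, "y": 0, "z": 0, "yaw": 0, "fingers": 0}, {"x": 0, "y": 0, "z": -0.03, "yaw": 0, "fingers": 0}, {"x": 0, "y": 0, "z": -0.07, "yaw": 0, "fingers": 0}]'

```text
time: 5.7
eef_pos: [0.4234, 0.3379, 0.1293]
tcp_rot: [0.0, 1.0, -0.001, -0.003]
contact_force: [1.0, -0.0, 0.6]
opening: 0.999
finger_force: 0.0
```

Call:
move_arm --plan '[{"x": -0.02, "y": -0.015, "z": -0.045, "yaw": 0, "fingers": 0}, {"x": -0.045, "y": -0.03, "z": -0.08, "yaw": 0, "fingers": 0}, {"x": -0.07, "y": -0.046, "z": -0.11, "yaw": 0, "fingers": 0}, {"x": -0.095, "y": -0.063, "z": -0.14, "yaw": 0, "fingers": 0}, {"x": -0.115, "y": -0.077, "z": -0.165, "yaw": 0, "fingers": 0}]'

```text
time: 6.2
eef_pos: [0.5417, 0.2611, 0.2984]
tcp_rot: [0.0, 1.0, 0.0, 0.001]
contact_force: [1.1, -0.0, 0.1]
opening: 1.003
finger_force: 0.0
```

Call:
move_arm --plan '[{"x": 0, "y": 0, "z": 0, "yaw": 0, "fingers": 0}, {"x": 0, "y": 0, "z": 0, "yaw": 0, "fingers": 0}, {"x": 0, "y": 0, "z": 0, "yaw": 0, "fingers": 0}]'

```text
time: 6.5
eef_pos: [0.5387, 0.2623, 0.2941]
tcp_rot: [-0.0, 1.0, -0.0, -0.002]
contact_force: [0.3, -0.9, -0.4]
opening: 0.997
finger_force: 0.0
```

Run:
```python
from h import *
s=ctrl.get_state();print(s["eef_pos"],s["tcp_rot"],s["time"],s["contact_force"])
w=ctrl.read_camera("wrist")[:,:,::-1].copy();cv2.imwrite("pics/w4.png",w)
print(proj("wrist",(.606,.26,.09),s),proj("wrist",(.608,.265,.02),s),proj("wrist",(.429,.34,.111),s))
c=cv2.resize(w,None,fx=1.25,fy=1.25);cv2.imwrite("pics/w4b.png",c)
t=ctrl.read_camera("top")[110:300,160:470,::-1];cv2.imwrite("pics/t4.png",t)
```

```text
[0.53872734 0.26226446 0.29406201] [-3.48408149e-04  9.99998124e-01 -3.37863483e-04 -1.87513908e-03] 6.5 [ 0.25932432 -0.92253513 -0.35686795]
[315.74841671 225.50059865] [319.60775749 207.38036012] [391.79504877  75.7187195 ]
```

View pics/w4b.png

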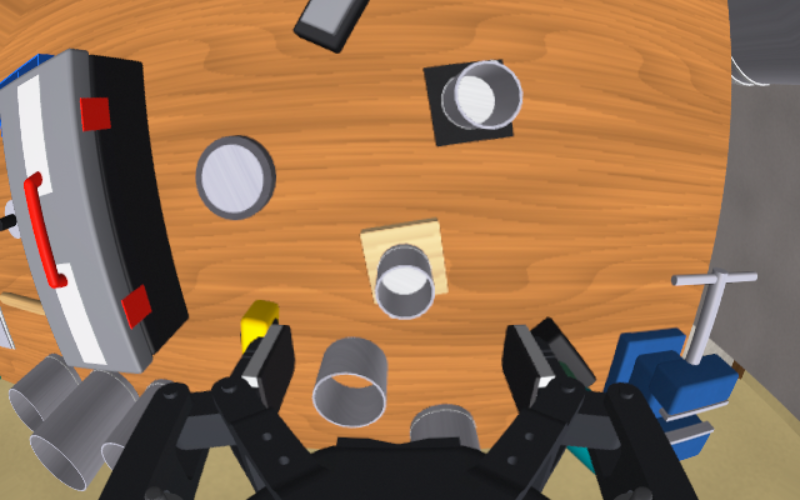

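Both cans are upright. The tall can is on the mat with its rim at (391,76) in full-resolution pixels, as predicted. The short rim is at about (324,232), the block top at about (324,211), and the stand is empty at about (189,142).

Run:
```python
from h import *
s=dict(eef_pos=[0.53872734,0.26226446,0.29406201],tcp_rot=[-3.5e-4,.999998,-3.4e-4,-.001875])
w=cv2.imread("pics/w4.png")
c=blob(w,(188.,142.));print("stand union",[fitc("wrist",c,z,.05,s) for z in(.01,.02)])
c=blob(w,(323.,225.),50);print(c.min(0),c.max(0));print("short",fitc("wrist",c[c[:,1]>235],.09,.03,s))
print("short eye",onz("wrist",323.6,232,.09,s))
P=[onz("wrist",u/1.25,v/1.25,.02,s) for u,v in[(360,233),(437,219),(449,294)]];print("block",(P[0]+P[2])/2,[np.linalg.norm(P[1]-P[0]),np.linalg.norm(P[2]-P[1])])
h=cv2.cvtColor(w,cv2.COLOR_BGR2HSV)
yl=cv2.inRange(h,(17,40,170),(28,120,255));n,l,st,ce=cv2.connectedComponentsWithStats(yl)
k=[i for i in range(1,n) if st[i][4]>300];print([(st[i].tolist(),ce[i].round(1).tolist()) for i in k])
print(go([.608,.262,.06],np.pi/2))
```

```text
stand union [(array([0.5103, 0.0695]), 1.6, 184), (array([0.5089, 0.0743]), 1.1, 184)]
[300. 196.] [347. 254.]
short (array([0.6162, 0.2696]), 0.6, 60)
short eye [0.61472667 0.26961926]
block [0.61448992 0.27237143] [np.float64(0.08760085506681553), np.float64(0.09351796929532165)]
[([288, 177, 70, 66, 1788], [325.0, 199.2]), ([157, 357, 47, 43, 1310], [178.2, 381.4]), ([434, 360, 48, 40, 1147], [457.2, 384.7])]
[-0.0702 -0.0003  0.2339  0.0012]
```

Call:
move_arm --plan '[{"x": -0.03, "y": 0.003, "z": 0.02, "yaw": 0, "fingers": 0}, {"x": -0.06, "y": 0.007, "z": 0.055, "yaw": 0, "fingers": 0}, {"x": -0.076, "y": 0.007, "z": 0.095, "yaw": 0, "fingers": 0}, {"x": -0.076, "y": 0.007, "z": 0.13, "yaw": 0, "fingers": 0}, {"x": -0.076, "y": 0.007, "z": 0.15, "yaw": 0, "fingers": 0}]'

```text
time: 7.1
eef_pos: [0.6133, 0.2688, 0.1403]
tcp_rot: [-0.0, 1.0, -0.001, -0.004]
contact_force: [-0.2, -0.2, -0.5]
opening: 1.002
finger_force: 0.0
```

Call:
move_arm --plan '[{"x": 0, "y": 0, "z": 0, "yaw": 0, "fingers": 0}, {"x": 0, "y": 0, "z": 0, "yaw": 0, "fingers": 0}, {"x": 0, "y": 0, "z": 0, "yaw": 0, "fingers": 0}]'

```text
time: 7.4
eef_pos: [0.617, 0.2696, 0.1485]
tcp_rot: [-0.0, 1.0, 0.0, 0.002]
contact_force: [-0.3, -0.1, 0.9]
opening: 0.995
finger_force: 0.0
```

Run:
```python
from h import *
s=ctrl.get_state();print(s["eef_pos"],s["tcp_rot"],s["time"],s["contact_force"])
print(go([.615,.2695,.041],np.pi/2))
w=ctrl.read_camera("wrist")[:,:,::-1].copy();cv2.imwrite("pics/w5.png",w)
c=blob(w,tuple(proj("wrist",(.615,.2695,.088),s)-[0,15]),50);print(c.min(0),c.max(0),proj("wrist",(.615,.2695,.09),s))
for lo in(proj("wrist",(.615,.2695,.09),s)[1],):
    print("short",fitc("wrist",c[(c[:,1]>lo)],.09,.03,s))
```

```text
[0.61704558 0.26962268 0.14851699] [-3.34466194e-04  9.99998491e-01  4.40970462e-04  1.64688616e-03] 7.4 [-0.31839154 -0.12432711  0.88423946]
[ 0.0024 -0.0002  0.1075  0.0007]
[275. 160.] [358. 256.] [316.79406415 216.55915467]
short (array([0.6165, 0.2695]), 0.5, 116)
```

Short can confirmed at (0.6165, 0.2695), right under the tool. Descending to grip it.

Call:
move_arm --plan '[{"x": 0.001, "y": 0, "z": 0.03, "yaw": 0, "fingers": 0}, {"x": 0.001, "y": 0, "z": 0.06, "yaw": 0, "fingers": 0}, {"x": 0.001, "y": 0, "z": 0.085, "yaw": 0, "fingers": 0}, {"x": 0.001, "y": 0, "z": 0.1, "yaw": 0, "fingers": 0}, {"x": 0.001, "y": 0, "z": 0.107, "yaw": 0, "fingers": 0}]'

```text
time: 7.95
eef_pos: [0.6151, 0.2689, 0.0388]
tcp_rot: [-0.0, 1.0, -0.0, -0.0]
contact_force: [0.8, 0.4, 0.0]
opening: 0.999
finger_force: 0.0
```

Call:
move_arm --plan '[{"x": 0, "y": 0, "z": 0, "yaw": 0, "fingers": 0.15}, {"x": 0, "y": 0, "z": 0, "yaw": 0, "fingers": 0.25}, {"x": 0, "y": 0, "z": 0, "yaw": 0, "fingers": 0.35}, {"x": 0, "y": 0, "z": 0, "yaw": 0, "fingers": 0.5}, {"x": 0, "y": 0, "z": 0, "yaw": 0, "fingers": 0.5}]'

```text
time: 8.45
eef_pos: [0.6168, 0.2694, 0.0416]
tcp_rot: [-0.0, 1.0, 0.001, 0.002]
contact_force: [-0.8, 0.7, 6.0]
opening: 0.692
finger_force: 43.6
```

Run:
```python
from h import *
s=ctrl.get_state();print({k:np.round(v,4).tolist() for k,v in s.items() if k not in("qpos","dq")})
w=ctrl.read_camera("wrist")[:,:,::-1].copy();cv2.imwrite("pics/w6.png",w)
h=cv2.cvtColor(w,cv2.COLOR_BGR2HSV);print("col320",[(v,*h[v,320].tolist()) for v in range(225,290,2)])
print([onz("wrist",320,v,.09,s)[0]+.03 for v in (262,268)])
```

```text
{'time': 8.45, 'joint_efforts': [-0.2107, -39.4537, -22.0397, -0.0285, 0.0113, -0.0146], 'eef_pos': [0.6168, 0.2694, 0.0416], 'tcp_rot': [-0.0, 1.0, 0.0005, 0.002], 'contact_force': [-0.7551, 0.7188, 6.0272], 'wrist_torque': [-0.0402, 0.0207, -0.0016], 'finger_force': 43.5943, 'opening': 0.6925}
col320 [(225, 120, 14, 92), (227, 120, 14, 92), (229, 120, 11, 91), (231, 125, 17, 92), (233, 130, 17, 91), (235, 126, 14, 91), (237, 125, 17, 92), (239, 126, 14, 92), (241, 125, 17, 91), (243, 125, 17, 92), (245, 126, 14, 91), (247, 128, 11, 90), (249, 132, 14, 90), (251, 130, 17, 91), (253, 132, 14, 90), (255, 126, 14, 90), (257, 132, 14, 90), (259, 126, 14, 91), (261, 123, 17, 134), (263, 122, 21, 195), (265, 120, 20, 194), (267, 120, 14, 206), (269, 113, 5, 224), (271, 110, 3, 221), (273, 120, 3, 222), (275, 120, 2, 223), (277, 110, 3, 226), (279, 113, 5, 226), (281, 120, 3, 223), (283, 110, 3, 222), (285, 105, 5, 219), (287, 120, 2, 220), (289, 110, 3, 224)]
[np.float64(0.6184454235050633), np.float64(0.620922165136165)]
```

Call:
move_arm --plan '[{"x": 0, "y": 0, "z": -0.025, "yaw": 0, "fingers": 0.5}, {"x": 0, "y": 0, "z": -0.06, "yaw": 0, "fingers": 0.5}, {"x": 0.015, "y": -0.028, "z": -0.085, "yaw": 0, "fingers": 0.5}, {"x": 0.035, "y": -0.065, "z": -0.09, "yaw": 0, "fingers": 0.5}, {"x": 0.055, "y": -0.101, "z": -0.09, "yaw": 0, "fingers": 0.5}]'

```text
time: 9.0
eef_pos: [0.5602, 0.1672, 0.1308]
tcp_rot: [-0.001, 1.0, -0.0, 0.001]
contact_force: [0.8, -0.1, -0.6]
opening: 0.69
finger_force: 43.7
```

Call:
move_arm --plan '[{"x": 0.02, "y": -0.037, "z": 0, "yaw": 0, "fingers": 0.5}, {"x": 0.04, "y": -0.074, "z": 0, "yaw": 0, "fingers": 0.5}, {"x": 0.053, "y": -0.098, "z": 0.015, "yaw": 0, "fingers": 0.5}, {"x": 0.053, "y": -0.098, "z": 0.04, "yaw": 0, "fingers": 0.5}, {"x": 0.053, "y": -0.098, "z": 0.055, "yaw": 0, "fingers": 0.5}]'

```text
time: 9.5
eef_pos: [0.5053, 0.069, 0.0724]
tcp_rot: [0.001, 1.0, 0.0, -0.001]
contact_force: [0.3, 0.8, -1.5]
opening: 0.692
finger_force: 43.7
```

Call:
move_arm --plan '[{"x": 0, "y": 0, "z": 0, "yaw": 0, "fingers": 0.5}, {"x": 0, "y": 0, "z": 0, "yaw": 0, "fingers": 0.5}, {"x": 0, "y": 0, "z": 0, "yaw": 0, "fingers": 0.5}, {"x": 0, "y": 0, "z": 0, "yaw": 0, "fingers": 0.5}]'

```text
time: 9.9
eef_pos: [0.5081, 0.0701, 0.0755]
tcp_rot: [-0.0, 1.0, -0.0, 0.001]
contact_force: [0.8, -0.0, -1.0]
opening: 0.693
finger_force: 43.7
```

Run:
```python
from h import *
s=ctrl.get_state();print(s["eef_pos"],s["tcp_rot"],s["time"],s["opening"],s["contact_force"])
w=ctrl.read_camera("wrist")[:,:,::-1].copy();cv2.imwrite("pics/w7.png",w)
h=cv2.cvtColor(w,cv2.COLOR_BGR2HSV)
m=(h[...,1]<90).astype(np.uint8)
# stand outline: first unsaturated pixel from above per column, near predicted top edge
pts=[]
uc,vc=proj("wrist",(.51,.071,.02),s);print(uc,vc)
for u in range(int(uc)-45,int(uc)+46,3):
    col=np.where(m[60:int(vc)+20,u])[0]
    if len(col):pts.append((u,60+col[0]))
pts=np.array(pts,float);print(pts[::4].tolist())
print([fitc("wrist",pts,z,.05,s) for z in(0,.02)])
print(go([.509,.071,.042],np.pi/2))
```

```text
[0.50811562 0.070095   0.0754503 ] [-2.51541952e-04  9.99999419e-01 -8.68893803e-05  1.04505184e-03] 9.9 0.692569815371028 [ 0.75525822 -0.00255615 -1.00662321]
318.35861639318915 223.54518616575936
[[273.0, 166.0], [285.0, 157.0], [297.0, 152.0], [309.0, 150.0], [321.0, 149.0], [333.0, 150.0], [345.0, 155.0], [357.0, 161.0]]
[(array([0.5112, 0.0707]), 0.2, 31), (array([0.5082, 0.0707]), 0.4, 31)]
[-0.001   0.0009  0.0333  0.0005]
```

Call:
move_arm --plan '[{"x": -0.0015, "y": 0.0005, "z": 0.015, "yaw": 0, "fingers": 0.5}, {"x": -0.0015, "y": 0.0005, "z": 0.025, "yaw": 0, "fingers": 0.5}, {"x": -0.0015, "y": 0.0005, "z": 0.031, "yaw": 0, "fingers": 0.5}, {"x": -0.0015, "y": 0.0005, "z": 0.0335, "yaw": 0, "fingers": 0.5}, {"x": -0.0015, "y": 0.0005, "z": 0.0335, "yaw": 0, "fingers": 0.5}]'

```text
time: 10.45
eef_pos: [0.509, 0.0705, 0.0417]
tcp_rot: [-0.0, 1.0, -0.0, -0.0]
contact_force: [-1.1, 0.7, 4.3]
opening: 0.69
finger_force: 44.0
```

Run:
```python
from h import *
s=ctrl.get_state();print(s["eef_pos"],s["tcp_rot"],s["time"],s["opening"],s["contact_force"])
```

```text
[0.50896181 0.07046733 0.04165552] [-9.54912674e-05  9.99999975e-01 -4.88970352e-06 -2.01941276e-04] 10.45 0.6895400351410796 [-1.0903974   0.74789835  4.31398637]
```

Call:
move_arm --plan '[{"x": 0, "y": 0, "z": 0, "yaw": 0, "fingers": 0.2}, {"x": 0, "y": 0, "z": 0, "yaw": 0, "fingers": 0}, {"x": 0, "y": 0, "z": 0, "yaw": 0, "fingers": 0}, {"x": 0, "y": 0, "z": -0.03, "yaw": 0, "fingers": 0}, {"x": 0, "y": 0, "z": -0.07, "yaw": 0, "fingers": 0}]'

```text
time: 10.95
eef_pos: [0.5065, 0.0705, 0.109]
tcp_rot: [0.0, 1.0, 0.0, -0.003]
contact_force: [1.0, 0.4, -0.2]
opening: 1.002
finger_force: 0.0
```

Call:
move_arm --plan '[{"x": 0.005, "y": 0.02, "z": -0.04, "yaw": 0, "fingers": 0}, {"x": 0.017, "y": 0.055, "z": -0.065, "yaw": 0, "fingers": 0}, {"x": 0.03, "y": 0.098, "z": -0.07, "yaw": 0, "fingers": 0}, {"x": 0.043, "y": 0.142, "z": -0.07, "yaw": 0, "fingers": 0}, {"x": 0.057, "y": 0.185, "z": -0.07, "yaw": 0, "fingers": 0}]'

```text
time: 11.45
eef_pos: [0.4514, 0.257, 0.1816]
tcp_rot: [0.0, 1.0, 0.0, 0.001]
contact_force: [0.3, 0.2, -0.2]
opening: 1.0
finger_force: 0.0
```

Call:
move_arm --plan '[{"x": 0.013, "y": 0.043, "z": 0, "yaw": 0, "fingers": 0}, {"x": 0.025, "y": 0.0835, "z": 0, "yaw": 0, "fingers": 0}, {"x": 0.025, "y": 0.0835, "z": 0, "yaw": 0, "fingers": 0}, {"x": 0.025, "y": 0.0835, "z": 0, "yaw": 0, "fingers": 0}, {"x": 0.025, "y": 0.0835, "z": 0, "yaw": 0, "fingers": 0}]'

```text
time: 11.95
eef_pos: [0.4269, 0.3382, 0.1806]
tcp_rot: [0.0, 1.0, -0.0, -0.0]
contact_force: [-0.2, 0.2, 0.3]
opening: 0.999
finger_force: 0.0
```

Run:
```python
from h import *
s=ctrl.get_state();print(s["eef_pos"],s["tcp_rot"],s["time"],s["contact_force"])
print(go([.427,.3395,.0617],np.pi/2))
w=ctrl.read_camera("wrist")[:,:,::-1].copy();cv2.imwrite("pics/w8.png",w)
p=proj("wrist",(.428,.340,.111),s);c=blob(w,tuple(p-[0,15]),60);print(c.min(0),c.max(0),p)
print("tall",fitc("wrist",c[c[:,1]>p[1]],.111,.03,s))
```

```text
[0.42691713 0.33823063 0.1805997 ] [ 2.82502175e-04  9.99999920e-01 -2.68116642e-04 -8.74768649e-05] 11.95 [-0.19659833  0.19342228  0.27827367]
[-1.000e-04  1.300e-03  1.189e-01 -6.000e-04]
[273. 132.] [366. 250.] [319.54617095 215.12772558]
tall (array([0.4271, 0.3391]), 0.4, 104)
```

Call:
move_arm --plan '[{"x": 0, "y": 0.001, "z": 0.035, "yaw": 0, "fingers": 0}, {"x": 0, "y": 0.001, "z": 0.07, "yaw": 0, "fingers": 0}, {"x": 0, "y": 0.001, "z": 0.097, "yaw": 0, "fingers": 0}, {"x": 0, "y": 0.001, "z": 0.112, "yaw": 0, "fingers": 0}, {"x": 0, "y": 0.001, "z": 0.119, "yaw": 0, "fingers": 0}]'

```text
time: 12.5
eef_pos: [0.4265, 0.3386, 0.0603]
tcp_rot: [0.001, 1.0, -0.001, -0.001]
contact_force: [-0.6, -0.4, 0.1]
opening: 1.001
finger_force: 0.0
```

Call:
move_arm --plan '[{"x": 0, "y": 0, "z": 0, "yaw": 0, "fingers": 0.15}, {"x": 0, "y": 0, "z": 0, "yaw": 0, "fingers": 0.25}, {"x": 0, "y": 0, "z": 0, "yaw": 0, "fingers": 0.35}, {"x": 0, "y": 0, "z": 0, "yaw": 0, "fingers": 0.5}, {"x": 0, "y": 0, "z": 0, "yaw": 0, "fingers": 0.5}]'

```text
time: 13.0
eef_pos: [0.4281, 0.3406, 0.0637]
tcp_rot: [-0.0, 1.0, 0.001, 0.002]
contact_force: [-0.1, -1.9, 6.1]
opening: 0.696
finger_force: 43.7
```

Run:
```python
from h import *
s=ctrl.get_state();print(s["eef_pos"],s["tcp_rot"],s["time"],s["contact_force"],s["opening"],s["finger_force"])
w=ctrl.read_camera("wrist")[:,:,::-1].copy();cv2.imwrite("pics/w9.png",w)
h=cv2.cvtColor(w,cv2.COLOR_BGR2HSV);V=h[240:300,318:323,2].mean(1);print(V.round().tolist())
print([onz("wrist",320,v,.111,s)[0]+.03 for v in (262,268)])
# block estimates again: yellow-ish mask in w4 (commanded view near block)
print(go([.612,.270,.16]))
```

```text
[0.42812741 0.34056545 0.06373731] [-1.06689106e-04  9.99998235e-01  7.31162989e-04  1.72736121e-03] 13.0 [-0.14382156 -1.93649742  6.1009174 ] 0.6960578806058882 43.70311176404357
[105.0, 105.0, 105.0, 105.0, 105.0, 105.0, 104.0, 104.0, 104.0, 104.0, 104.0, 104.0, 104.0, 104.0, 106.0, 108.0, 109.0, 112.0, 163.0, 206.0, 220.0, 220.0, 220.0, 219.0, 196.0, 135.0, 110.0, 110.0, 110.0, 110.0, 110.0, 110.0, 110.0, 110.0, 111.0, 111.0, 111.0, 111.0, 111.0, 111.0, 111.0, 111.0, 110.0, 111.0, 111.0, 111.0, 111.0, 110.0, 111.0, 111.0, 111.0, 111.0, 111.0, 111.0, 111.0, 111.0, 111.0, 111.0, 111.0, 111.0]
[np.float64(0.43045009549154234), np.float64(0.4329562824871733)]
[-0.1842 -0.0705 -0.0957]
```

Call:
move_arm --plan '[{"x": 0, "y": 0, "z": -0.025, "yaw": 0, "fingers": 0.5}, {"x": 0, "y": 0, "z": -0.06, "yaw": 0, "fingers": 0.5}, {"x": -0.025, "y": -0.01, "z": -0.08, "yaw": 0, "fingers": 0.5}, {"x": -0.06, "y": -0.023, "z": -0.085, "yaw": 0, "fingers": 0.5}, {"x": -0.1, "y": -0.039, "z": -0.085, "yaw": 0, "fingers": 0.5}]'

```text
time: 13.55
eef_pos: [0.5274, 0.3015, 0.1483]
tcp_rot: [-0.001, 1.0, 0.001, 0.001]
contact_force: [0.2, -0.1, -0.9]
opening: 0.699
finger_force: 44.1
```

Call:
move_arm --plan '[{"x": -0.04, "y": -0.015, "z": 0, "yaw": 0, "fingers": 0.5}, {"x": -0.075, "y": -0.029, "z": 0, "yaw": 0, "fingers": 0.5}, {"x": -0.083, "y": -0.032, "z": 0.015, "yaw": 0, "fingers": 0.5}, {"x": -0.083, "y": -0.032, "z": 0.035, "yaw": 0, "fingers": 0.5}, {"x": -0.083, "y": -0.032, "z": 0.035, "yaw": 0, "fingers": 0.5}]'

```text
time: 14.05
eef_pos: [0.6063, 0.2681, 0.1065]
tcp_rot: [0.0, 1.0, -0.001, -0.005]
contact_force: [-0.4, -0.2, -2.2]
opening: 0.699
finger_force: 44.0
```

Call:
move_arm --plan '[{"x": 0, "y": 0, "z": 0, "yaw": 0, "fingers": 0.5}, {"x": 0, "y": 0, "z": 0, "yaw": 0, "fingers": 0.5}, {"x": 0, "y": 0, "z": 0, "yaw": 0, "fingers": 0.5}]'

```text
time: 14.35
eef_pos: [0.61, 0.2696, 0.1132]
tcp_rot: [-0.0, 1.0, 0.0, 0.001]
contact_force: [-0.1, -0.0, -1.0]
opening: 0.694
finger_force: 44.1
```

Run:
```python
from h import *
s=ctrl.get_state();print(s["eef_pos"].tolist(),s["tcp_rot"].tolist(),s["time"],s["opening"])
w=ctrl.read_camera("wrist")[:,:,::-1].copy();cv2.imwrite("pics/w10.png",w)
cv2.imwrite("pics/w10b.png",cv2.resize(w[120:320,180:460],None,fx=2.8,fy=2.8))
```

```text
[0.6099990422367348, 0.26956538339602654, 0.11323807577379737] [-0.0003581848810922902, 0.9999993738094586, 0.00032115915419776367, 0.001010416290030971] 14.35 0.6944617610049737
```

View pics/w10b.png

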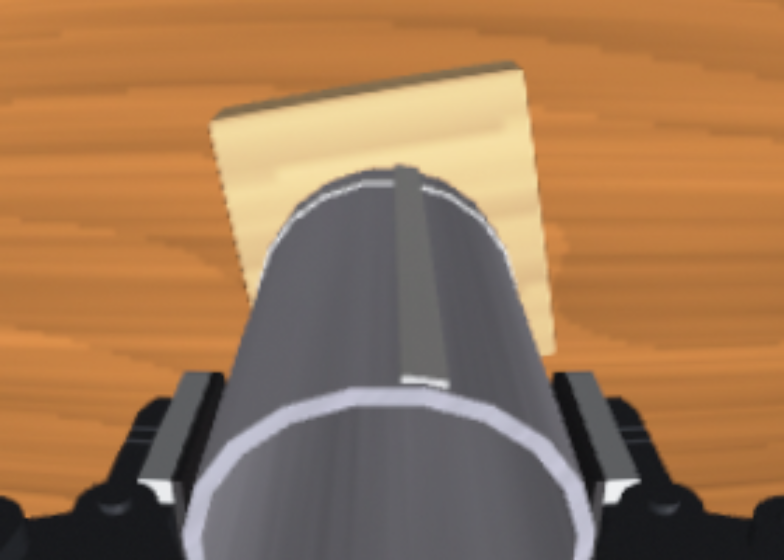

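Three corners of the block top are visible in the crop at (212,122), (523,70) and (553,354), and the tall can hangs upright above it.

Run:
```python
from h import *
s=ctrl.get_state()
A,B,C=[onz("wrist",u/2.8+180,v/2.8+120,.02,s) for u,v in[(212,122),(523,70),(553,354)]]
print((A+C)/2,np.linalg.norm(B-A),np.linalg.norm(C-B));c=(A+C)/2
print(go([c[0]-.001,c[1],.0765]))
```

```text
[0.61376749 0.27148528] 0.08781608983486174 0.08849755137830646
[-0.0026  0.002   0.0367]
```

Call:
move_arm --plan '[{"x": -0.0025, "y": 0.002, "z": 0.015, "yaw": 0, "fingers": 0.5}, {"x": -0.0025, "y": 0.002, "z": 0.027, "yaw": 0, "fingers": 0.5}, {"x": -0.0025, "y": 0.002, "z": 0.0335, "yaw": 0, "fingers": 0.5}, {"x": -0.0025, "y": 0.002, "z": 0.0365, "yaw": 0, "fingers": 0.5}, {"x": -0.0025, "y": 0.002, "z": 0.0365, "yaw": 0, "fingers": 0.5}]'

```text
time: 14.9
eef_pos: [0.6125, 0.2707, 0.0778]
tcp_rot: [-0.0, 1.0, -0.001, -0.0]
contact_force: [-4.5, -1.7, 9.9]
opening: 0.697
finger_force: 44.6
```

Run:
```python
from h import *
s=ctrl.get_state();print(s["eef_pos"],s["tcp_rot"],s["time"],s["contact_force"])
```

```text
[0.61250237 0.27074623 0.0777519 ] [-2.31148189e-04  9.99999687e-01 -5.70645072e-04 -4.97585303e-04] 14.9 [-4.45623938 -1.6572989   9.86899183]
```

Call:
move_arm --plan '[{"x": 0, "y": 0, "z": -0.001, "yaw": 0, "fingers": 0.5}, {"x": 0, "y": 0, "z": -0.001, "yaw": 0, "fingers": 0.2}, {"x": 0, "y": 0, "z": -0.001, "yaw": 0, "fingers": 0}, {"x": 0, "y": 0, "z": -0.001, "yaw": 0, "fingers": 0}, {"x": 0, "y": 0, "z": -0.04, "yaw": 0, "fingers": 0}]'

```text
time: 15.4
eef_pos: [0.6076, 0.2695, 0.1079]
tcp_rot: [0.0, 1.0, -0.002, -0.007]
contact_force: [0.8, 0.4, -0.5]
opening: 1.003
finger_force: 0.0
```

Call:
move_arm --plan '[{"x": 0, "y": 0, "z": -0.045, "yaw": 0, "fingers": 0}, {"x": 0.015, "y": -0.02, "z": -0.085, "yaw": 0, "fingers": 0}, {"x": 0.035, "y": -0.045, "z": -0.12, "yaw": 0, "fingers": 0}, {"x": 0.06, "y": -0.075, "z": -0.145, "yaw": 0, "fingers": 0}, {"x": 0.087, "y": -0.11, "z": -0.165, "yaw": 0, "fingers": 0}]'

```text
time: 15.9
eef_pos: [0.525, 0.1604, 0.2823]
tcp_rot: [-0.001, 1.0, 0.0, 0.001]
contact_force: [0.2, -0.9, 1.3]
opening: 1.001
finger_force: 0.0
```

Call:
move_arm --plan '[{"x": 0.03, "y": -0.035, "z": 0, "yaw": 0, "fingers": 0}, {"x": 0.06, "y": -0.07, "z": 0, "yaw": 0, "fingers": 0}, {"x": 0.075, "y": -0.09, "z": 0, "yaw": 0, "fingers": 0}, {"x": 0.075, "y": -0.09, "z": 0, "yaw": 0, "fingers": 0}, {"x": 0.075, "y": -0.09, "z": 0, "yaw": 0, "fingers": 0}]'

```text
time: 16.4
eef_pos: [0.4503, 0.0708, 0.2804]
tcp_rot: [0.001, 1.0, 0.0, 0.0]
contact_force: [-0.2, 0.5, 0.6]
opening: 1.0
finger_force: 0.0
```

Run:
```python
from h import *
s=ctrl.get_state();print(s["eef_pos"].tolist(),s["tcp_rot"].tolist(),s["time"])
w=ctrl.read_camera("wrist")[:,:,::-1].copy();cv2.imwrite("pics/w11.png",w)
p=proj("wrist",(.511,.0705,.09),s);c=blob(w,tuple(p-[0,15]),60);print(c.min(0),c.max(0),p)
print("short",fitc("wrist",c[c[:,1]>p[1]+8],.09,.03,s))
print("stand",fitc("wrist",c[c[:,1]<p[1]-25],.02,.05,s))
p=proj("wrist",(.6135,.2715,.125),s);print("tall px",p)
try:
    c=blob(w,tuple(p),60);print(c.min(0),c.max(0))
except Exception as e:print(e)
```

```text
[0.4503344038171311, 0.07078378943826573, 0.280397404628868] [0.0005988349400952067, 0.9999996979734767, 0.00020629727383996812, 0.00045043435106616615] 16.4
[283. 167.] [353. 245.] [317.25632466 224.16419455]
short (array([0.5087, 0.0714]), 0.4, 48)
stand (array([0.5089, 0.071 ]), 1.2, 96)
tall px [469.25295588 302.73925651]
[69. 82.] [557. 399.]
```

Call:
move_arm --plan '[{"x": -0.002, "y": -0.045, "z": 0, "yaw": 0, "fingers": 0}, {"x": -0.004, "y": -0.09, "z": 0, "yaw": 0, "fingers": 0}, {"x": -0.006, "y": -0.135, "z": 0, "yaw": 0, "fingers": 0}, {"x": -0.008, "y": -0.18, "z": 0, "yaw": 0, "fingers": 0}, {"x": -0.01, "y": -0.225, "z": 0, "yaw": 0, "fingers": 0}]'

```text
time: 16.95
eef_pos: [0.4612, -0.1553, 0.2801]
tcp_rot: [-0.001, 1.0, 0.0, 0.0]
contact_force: [0.6, -0.0, -0.1]
opening: 1.0
finger_force: 0.0
```

Call:
move_arm --plan '[{"x": -0.002, "y": -0.045, "z": 0, "yaw": 0, "fingers": 0}, {"x": -0.004, "y": -0.09, "z": 0, "yaw": 0, "fingers": 0}, {"x": -0.006, "y": -0.135, "z": 0, "yaw": 0, "fingers": 0}, {"x": -0.008, "y": -0.18, "z": 0, "yaw": 0, "fingers": 0}, {"x": -0.01, "y": -0.225, "z": 0, "yaw": 0, "fingers": 0}]'

```text
time: 17.45
eef_pos: [0.4715, -0.3807, 0.2795]
tcp_rot: [-0.001, 1.0, 0.0, -0.0]
contact_force: [0.7, 0.4, 0.6]
opening: 0.999
finger_force: 0.0
```

Call:
move_arm --plan '[{"x": 0, "y": -0.02, "z": 0, "yaw": 0, "fingers": 0}, {"x": 0, "y": -0.02, "z": 0, "yaw": 0, "fingers": 0}, {"x": 0, "y": -0.02, "z": 0, "yaw": 0, "fingers": 0}, {"x": 0, "y": -0.02, "z": 0, "yaw": 0, "fingers": 0}]'

```text
time: 17.85
eef_pos: [0.471, -0.3977, 0.2799]
tcp_rot: [-0.001, 1.0, 0.0, -0.0]
contact_force: [-0.3, 0.0, -0.2]
opening: 1.004
finger_force: 0.0
```

Run:
```python
from h import *
s=ctrl.get_state();print(s["eef_pos"].tolist(),s["tcp_rot"].tolist(),s["time"],s["qpos"].round(2))
w=ctrl.read_camera("wrist")[:,:,::-1].copy();cv2.imwrite("pics/w12.png",w)
p=proj("wrist",(.54,-.398,.012),s);print(p)
c=blob(w,tuple(p+[0,-12]),60);print(c.min(0),c.max(0))
h=cv2.cvtColor(w,cv2.COLOR_BGR2HSV);u,v=p.astype(int)
k=((h[...,2]<70)).astype(np.uint8);k[:v-60]=0;k[v+60:]=0;k[:,:u-45]=0;k[:,u+45:]=0
n,l,st,ce=cv2.connectedComponentsWithStats(k);print([(st[i].tolist(),ce[i].round(1).tolist()) for i in range(1,n) if st[i][4]>40])
print("lid",[fitc("wrist",c[c[:,1]<c[:,1].min()+f],z,.035,s) for z in(0.,.012) for f in(25,35)])
```

```text
[0.4710006138909326, -0.3977206908702585, 0.27992292771313626] [-0.0008751218636917884, 0.9999994940502726, 0.0004734391113001261, -0.00014804165058135787] 17.85 [-0.87  0.13  1.67  0.    1.34 -2.44]
[317.13565422 208.01503153]
[292. 185.] [340. 231.]
[([309, 204, 14, 22, 262], [315.8, 214.7])]
lid [(array([ 0.5452, -0.3997]), 0.5, 69), (array([ 0.5453, -0.3997]), 0.5, 89), (array([ 0.542 , -0.3996]), 0.7, 69), (array([ 0.5419, -0.3996]), 0.8, 89)]
```

View pics/w12.png

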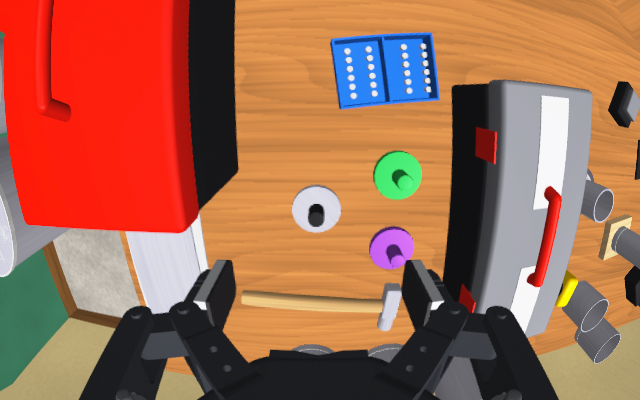

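The grey lid with the black knob is at (316,209), and the knob tip is near (316,218). The green and purple decoys at (398,175) and (392,248) are clear of the finger span. Hovering over the knob and refining there.

Run:
```python
from h import *
s=ctrl.get_state()
print("knob top",onz("wrist",315.8,218.5,.048,s),"red box",onz("wrist",236,175,0,s),onz("top",478,232,0),onz("top",497,222,.15))
print(go([.5425,-.3995,.12],np.pi/2))
```

```text
knob top [ 0.54137905 -0.39969349] red box [ 0.49421824 -0.51480996] [ 0.48077436 -0.52127058] [ 0.49252854 -0.51917005]
[-0.0716 -0.0021  0.1602  0.0019]
```

Call:
move_arm --plan '[{"x": -0.035, "y": -0.002, "z": 0.02, "yaw": 0, "fingers": 0}, {"x": -0.071, "y": -0.002, "z": 0.05, "yaw": 0, "fingers": 0}, {"x": -0.071, "y": -0.002, "z": 0.09, "yaw": 0, "fingers": 0}, {"x": -0.071, "y": -0.002, "z": 0.13, "yaw": 0, "fingers": 0}, {"x": -0.071, "y": -0.002, "z": 0.16, "yaw": 0, "fingers": 0}]'

```text
time: 18.4
eef_pos: [0.5412, -0.3986, 0.1176]
tcp_rot: [-0.001, 1.0, 0.001, -0.001]
contact_force: [0.8, 0.9, -0.7]
opening: 0.999
finger_force: 0.0
```

Call:
move_arm --plan '[{"x": 0, "y": 0, "z": 0, "yaw": 0, "fingers": 0}, {"x": 0, "y": 0, "z": 0, "yaw": 0, "fingers": 0}, {"x": 0, "y": 0, "z": 0, "yaw": 0, "fingers": 0}, {"x": 0, "y": 0, "z": 0, "yaw": 0, "fingers": 0}]'

```text
time: 18.8
eef_pos: [0.5425, -0.4022, 0.1238]
tcp_rot: [-0.0, 1.0, -0.002, 0.002]
contact_force: [-0.4, 0.3, 0.2]
opening: 0.999
finger_force: 0.0
```

Run:
```python
from h import *
s=ctrl.get_state();print(s["eef_pos"].tolist(),s["tcp_rot"].tolist(),s["time"],s["opening"])
w=ctrl.read_camera("wrist")[:,:,::-1].copy();cv2.imwrite("pics/w13.png",w)
p=proj("wrist",(.5425,-.3997,.012),s);c=blob(w,tuple(p+[0,-28]),60);print(p,c.min(0),c.max(0))
for z in(0.,.012):print("lid",z,[fitc("wrist",c[c[:,1]<c[:,1].min()+f],z,.035,s) for f in(25,40)])
print(go([.5425,-.3997,.018],np.pi/2))
```

```text
[0.5425481098883123, -0.4021593583987563, 0.12376423119923557] [-9.665768402357023e-05, 0.9999963766871345, -0.0019088980226784384, 0.0018956208043126627] 18.8 0.9986445523373173
[320.56805054 195.3889362 ] [281. 155.] [360. 231.]
lid 0.0 [(array([ 0.5442, -0.3997]), 0.3, 82), (array([ 0.5442, -0.3997]), 0.4, 112)]
lid 0.012 [(array([ 0.5423, -0.3997]), 0.5, 82), (array([ 0.5423, -0.3998]), 0.6, 112)]
[2.000e-04 2.700e-03 1.053e-01 1.000e-04]
```

Call:
move_arm --force 60 --plan '[{"x": -0.001, "y": 0.0015, "z": 0.03, "yaw": 0, "fingers": 0}, {"x": -0.001, "y": 0.0015, "z": 0.06, "yaw": 0, "fingers": 0}, {"x": -0.001, "y": 0.0015, "z": 0.085, "yaw": 0, "fingers": 0}, {"x": -0.001, "y": 0.0015, "z": 0.097, "yaw": 0, "fingers": 0.2}, {"x": -0.001, "y": 0.0015, "z": 0.102, "yaw": 0, "fingers": 0.3}]'

```text
time: 19.35
eef_pos: [0.542, -0.3994, 0.0177]
tcp_rot: [0.0, 1.0, 0.0, -0.0]
contact_force: [-0.1, -0.4, 0.2]
opening: 0.706
finger_force: 0.0
```

Call:
move_arm --plan '[{"x": 0, "y": 0, "z": 0, "yaw": 0, "fingers": 0.45}, {"x": 0, "y": 0, "z": 0, "yaw": 0, "fingers": 0.6}, {"x": 0, "y": 0, "z": 0, "yaw": 0, "fingers": 0.7}, {"x": 0, "y": 0, "z": 0, "yaw": 0, "fingers": 0.8}, {"x": 0, "y": 0, "z": 0, "yaw": 0, "fingers": 0.95}]'

```text
time: 19.85
eef_pos: [0.5432, -0.4005, 0.0203]
tcp_rot: [0.0, 1.0, -0.001, 0.001]
contact_force: [-0.6, -0.5, 5.1]
opening: 0.236
finger_force: 59.1
```

Call:
move_arm --plan '[{"x": 0, "y": 0, "z": 0, "yaw": 0, "fingers": 0.95}, {"x": 0, "y": 0, "z": 0, "yaw": 0, "fingers": 0.95}]'

```text
time: 20.05
eef_pos: [0.5432, -0.4006, 0.0203]
tcp_rot: [-0.0, 1.0, -0.001, 0.001]
contact_force: [-0.8, 0.4, 6.2]
opening: 0.237
finger_force: 59.1
```

Run:
```python
from h import *
s=ctrl.get_state();print({k:np.round(v,4).tolist() for k,v in s.items() if k not in("qpos","dq")})
w=ctrl.read_camera("wrist")[:,:,::-1].copy();cv2.imwrite("pics/w14.png",w)
p=proj("wrist",(.544,-.3997,.012),s);c=blob(w,tuple(p+[0,-45]),60);print(p,c.min(0),c.max(0))
for z in(0.,.012):print("lid",z,[fitc("wrist",c[c[:,1]<c[:,1].min()+f],z,.035,s) for f in(20,30)])
```

```text
{'time': 20.05, 'joint_efforts': [-0.0133, -40.0787, -21.8162, -0.0115, -0.1307, 0.0075], 'eef_pos': [0.5432, -0.4006, 0.0203], 'tcp_rot': [-0.0, 1.0, -0.0011, 0.0011], 'contact_force': [-0.7758, 0.3516, 6.2108], 'wrist_torque': [0.1036, 0.0126, 0.0037], 'finger_force': 59.0738, 'opening': 0.2368}
[318.37061679 255.32561352] [0. 0.] [639. 399.]
lid 0.0 [(array([ 0.3562, -0.524 ]), 191.8, 253), (array([ 0.3607, -0.5129]), 193.9, 295)]
lid 0.012 [(array([ 0.3616, -0.5134]), 175.3, 253), (array([ 0.3666, -0.5019]), 176.5, 295)]
```

Call:
move_arm --plan '[{"x": 0, "y": 0, "z": -0.02, "yaw": 0, "fingers": 0.95}, {"x": 0, "y": 0, "z": -0.06, "yaw": 0, "fingers": 0.95}, {"x": 0, "y": 0, "z": -0.105, "yaw": 0, "fingers": 0.95}, {"x": 0, "y": 0, "z": -0.15, "yaw": 0, "fingers": 0.95}, {"x": 0, "y": 0, "z": -0.195, "yaw": 0, "fingers": 0.95}]'

```text
time: 20.6
eef_pos: [0.5417, -0.399, 0.2142]
tcp_rot: [-0.0, 1.0, 0.001, -0.001]
contact_force: [0.5, 0.4, -0.3]
opening: 0.239
finger_force: 58.7
```

Call:
move_arm --plan '[{"x": 0, "y": 0, "z": -0.03, "yaw": 0, "fingers": 0.95}, {"x": 0, "y": 0, "z": -0.03, "yaw": 0, "fingers": 0.95}, {"x": 0, "y": 0, "z": -0.03, "yaw": 0, "fingers": 0.95}, {"x": 0, "y": 0, "z": -0.03, "yaw": 0, "fingers": 0.95}]'

```text
time: 21.0
eef_pos: [0.5412, -0.3986, 0.2401]
tcp_rot: [0.0, 1.0, 0.002, -0.002]
contact_force: [0.7, -0.5, -1.1]
opening: 0.237
finger_force: 58.7
```

Run:
```python
from h import *
s=ctrl.get_state();print({k:np.round(v,4).tolist() for k,v in s.items() if k not in("qpos","dq","joint_efforts")})
w=ctrl.read_camera("wrist")[:,:,::-1].copy();cv2.imwrite("pics/w15.png",w)
z0=s["eef_pos"][2]-.0203
p=proj("wrist",(s["eef_pos"][0],s["eef_pos"][1],z0+.012),s)
h=cv2.cvtColor(w,cv2.COLOR_BGR2HSV);m=((h[...,1]<60)&(h[...,2]>110)).astype(np.uint8)
m[:200]=0;m=cv2.morphologyEx(m,cv2.MORPH_OPEN,np.ones((3,3)))
n,l,st,ce=cv2.connectedComponentsWithStats(m);print(p,[st[i].tolist() for i in range(1,n) if st[i][4]>200])
cv2.imwrite("pics/w15b.png",cv2.resize(w[140:340,180:460],None,fx=2.8,fy=2.8))
```

```text
{'time': 21.0, 'eef_pos': [0.5412, -0.3986, 0.2401], 'tcp_rot': [0.0, 1.0, 0.0018, -0.0018], 'contact_force': [0.6795, -0.526, -1.0823], 'wrist_torque': [0.0281, 0.0197, -0.013], 'finger_force': 58.691, 'opening': 0.2365}
[316.74116232 254.17936138] [[0, 200, 130, 116, 7817], [104, 200, 101, 131, 9464], [257, 200, 124, 94, 6601], [494, 200, 113, 136, 9100], [391, 259, 24, 42, 641], [597, 262, 30, 27, 452], [605, 294, 31, 36, 496], [292, 333, 38, 21, 537], [393, 354, 27, 29, 268]]
```

View pics/w15b.png

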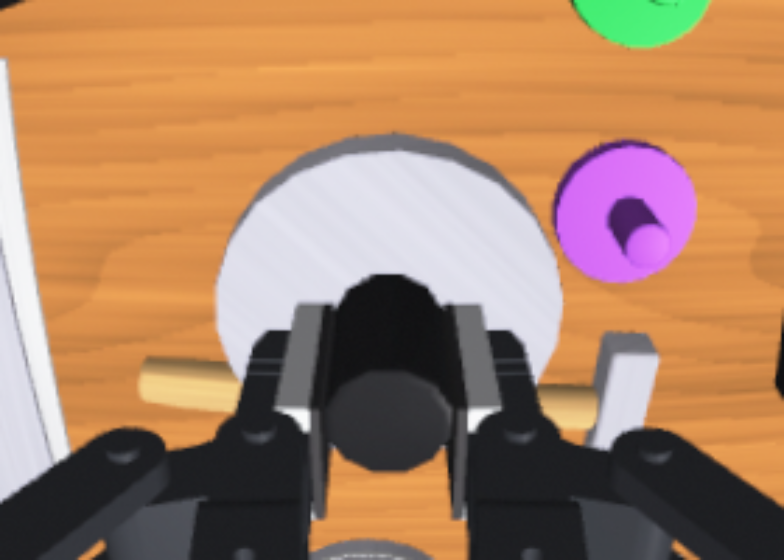

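The lid is lifted and level: its plate spans u 257–380 with the front edge at v≈194, and the knob sits centred between the pads. I'll work out its offset in the hand.

Run:
```python
from h import *
w=cv2.imread("pics/w15.png")
R=[.0,1,0,0]; s=dict(eef_pos=[0.5417,-.3995,.2401],tcp_rot=R)  # offsets taken relative to this pose
z0=.2401-.0203
c=lambda L:[(u/2.8+180,v/2.8+140) for u,v in L]
print("plate",fitc("wrist",c([(216,300),(561,300),(388,151),(283,183),(500,183),(240,230),(540,232)]),z0+.012,.035,s))
print("skirt",fitc("wrist",c([(388,133),(300,158),(480,158)]),z0,.035,s))
st=ctrl.get_state();print(st["eef_pos"],st["tcp_rot"])
```

```text
plate (array([ 0.542 , -0.3983]), 0.5, 7)
skirt (array([ 0.4812, -0.398 ]), 5.3, 3)
[ 0.54119562 -0.3985748   0.23979203] [ 1.82298749e-05  9.99996039e-01  1.98800268e-03 -1.99211947e-03]
```

Call:
move_arm --plan '[{"x": 0.003, "y": 0.03, "z": 0, "yaw": 0, "fingers": 0.95}, {"x": 0.006, "y": 0.07, "z": 0, "yaw": 0, "fingers": 0.95}, {"x": 0.009, "y": 0.115, "z": 0, "yaw": 0, "fingers": 0.95}, {"x": 0.012, "y": 0.16, "z": 0, "yaw": 0, "fingers": 0.95}, {"x": 0.015, "y": 0.205, "z": 0, "yaw": 0, "fingers": 0.95}]'

```text
time: 21.55
eef_pos: [0.526, -0.1925, 0.2408]
tcp_rot: [0.0, 1.0, 0.001, -0.002]
contact_force: [0.2, 0.4, -0.7]
opening: 0.237
finger_force: 58.8
```

Call:
move_arm --plan '[{"x": 0.003, "y": 0.045, "z": 0, "yaw": 0, "fingers": 0.95}, {"x": 0.006, "y": 0.09, "z": 0, "yaw": 0, "fingers": 0.95}, {"x": 0.01, "y": 0.135, "z": 0, "yaw": 0, "fingers": 0.95}, {"x": 0.014, "y": 0.18, "z": 0, "yaw": 0, "fingers": 0.95}, {"x": 0.017, "y": 0.22, "z": 0, "yaw": 0, "fingers": 0.95}]'

```text
time: 22.05
eef_pos: [0.5087, 0.0276, 0.2411]
tcp_rot: [-0.0, 1.0, 0.0, -0.002]
contact_force: [0.8, 0.9, -0.8]
opening: 0.24
finger_force: 58.8
```

Call:
move_arm --plan '[{"x": 0, "y": 0.03, "z": 0, "yaw": 0, "fingers": 0.95}, {"x": 0, "y": 0.044, "z": 0, "yaw": 0, "fingers": 0.95}, {"x": 0, "y": 0.044, "z": 0.015, "yaw": 0, "fingers": 0.95}, {"x": 0, "y": 0.044, "z": 0.04, "yaw": 0, "fingers": 0.95}, {"x": 0, "y": 0.044, "z": 0.06, "yaw": 0, "fingers": 0.95}]'

```text
time: 22.55
eef_pos: [0.5094, 0.0681, 0.1803]
tcp_rot: [0.0, 1.0, -0.0, -0.001]
contact_force: [-0.4, 0.3, -2.0]
opening: 0.233
finger_force: 58.9
```

Call:
move_arm --plan '[{"x": 0, "y": 0, "z": 0.01, "yaw": 0, "fingers": 0.95}, {"x": 0, "y": 0, "z": 0.015, "yaw": 0, "fingers": 0.95}, {"x": 0, "y": 0, "z": 0.015, "yaw": 0, "fingers": 0.95}, {"x": 0, "y": 0, "z": 0.015, "yaw": 0, "fingers": 0.95}, {"x": 0, "y": 0, "z": 0.015, "yaw": 0, "fingers": 0.95}]'

```text
time: 23.05
eef_pos: [0.5111, 0.0692, 0.1695]
tcp_rot: [0.0, 1.0, -0.0, 0.001]
contact_force: [-0.3, 0.2, -0.9]
opening: 0.236
finger_force: 58.8
```

Run:
```python
from h import *
s=ctrl.get_state();print({k:np.round(v,4).tolist() for k,v in s.items() if k not in("qpos","dq","joint_efforts")})
print(go([.5092,.070,.1205],np.pi/2))
```

```text
{'time': 23.05, 'eef_pos': [0.5111, 0.0692, 0.1695], 'tcp_rot': [0.0001, 1.0, -0.0001, 0.0011], 'contact_force': [-0.3108, 0.2007, -0.888], 'wrist_torque': [-0.0317, 0.0307, -0.0139], 'finger_force': 58.8454, 'opening': 0.2358}
[ 0.002   0.0008  0.049  -0.0002]
```

Call:
move_arm --plan '[{"x": 0.001, "y": 0.001, "z": 0.008, "yaw": 0, "fingers": 0.95}, {"x": 0.001, "y": 0.001, "z": 0.016, "yaw": 0, "fingers": 0.95}, {"x": 0.001, "y": 0.001, "z": 0.023, "yaw": 0, "fingers": 0.95}, {"x": 0.001, "y": 0.001, "z": 0.028, "yaw": 0, "fingers": 0.95}, {"x": 0.001, "y": 0.001, "z": 0.03, "yaw": 0, "fingers": 0.95}]'

```text
time: 23.55
eef_pos: [0.5086, 0.0705, 0.1372]
tcp_rot: [-0.0, 1.0, 0.0, -0.001]
contact_force: [-0.2, -0.7, -0.9]
opening: 0.24
finger_force: 58.8
```

Call:
move_arm --plan '[{"x": 0, "y": 0, "z": 0, "yaw": 0, "fingers": 0.95}, {"x": 0, "y": 0, "z": 0, "yaw": 0, "fingers": 0.95}, {"x": 0, "y": 0, "z": 0, "yaw": 0, "fingers": 0.95}, {"x": 0, "y": 0, "z": 0, "yaw": 0, "fingers": 0.95}, {"x": 0, "y": 0, "z": 0, "yaw": 0, "fingers": 0.95}]'

```text
time: 24.05
eef_pos: [0.5094, 0.0704, 0.1386]
tcp_rot: [-0.0, 1.0, -0.0, 0.0]
contact_force: [-0.6, -0.6, -1.3]
opening: 0.239
finger_force: 58.8
```

Call:
move_arm --plan '[{"x": 0, "y": 0, "z": 0, "yaw": 0, "fingers": 0.95}, {"x": 0, "y": 0, "z": 0, "yaw": 0, "fingers": 0.95}, {"x": 0, "y": 0, "z": 0, "yaw": 0, "fingers": 0.95}, {"x": 0, "y": 0, "z": 0, "yaw": 0, "fingers": 0.95}, {"x": 0, "y": 0, "z": 0, "yaw": 0, "fingers": 0.95}]'

```text
time: 24.55
eef_pos: [0.5092, 0.0704, 0.1383]
tcp_rot: [-0.0, 1.0, -0.0, -0.0]
contact_force: [0.3, 0.1, -0.6]
opening: 0.241
finger_force: 58.8
```

Run:
```python
from h import *
s=ctrl.get_state();print({k:np.round(v,4).tolist() for k,v in s.items() if k not in("qpos","dq","joint_efforts")})
print(go([.5092,.070,.1205],np.pi/2))
w=ctrl.read_camera("wrist")[:,:,::-1].copy();cv2.imwrite("pics/w16.png",w)
s=ctrl.get_state();print(s["eef_pos"],s["tcp_rot"])
# stand outline (silhouette = bottom edge z=0) as in-hand check
m=(cv2.cvtColor(w,cv2.COLOR_BGR2HSV)[...,1]<90).astype(np.uint8);p=proj("wrist",(.51,.071,0),s);P=[]
for u in range(int(p[0])-40,int(p[0])+41,3):
    q=np.where(m[60:250,u])[0]
    if len(q):P.append((u,60+q[0]))
print(P[::5],fitc("wrist",np.array(P,float),0.,.05,s))
cv2.imwrite("pics/w16b.png",cv2.resize(w[120:320,180:460],None,fx=2.8,fy=2.8))
```

```text
{'time': 24.55, 'eef_pos': [0.5092, 0.0704, 0.1383], 'tcp_rot': [-0.0, 1.0, -0.0, -0.0], 'contact_force': [0.2894, 0.0833, -0.599], 'wrist_torque': [-0.0276, -0.0258, 0.0021], 'finger_force': 58.8456, 'opening': 0.2405}
[ 0.     -0.0004  0.0178  0.    ]
[0.50922712 0.07042057 0.13831235] [-2.49752052e-05  9.99999999e-01 -1.67725781e-05 -1.73700415e-05]
[(277, np.int64(155)), (292, np.int64(143)), (307, np.int64(138)), (322, np.int64(137)), (337, np.int64(140)), (352, np.int64(149))] (array([0.5114, 0.071 ]), 0.3, 27)
```

View pics/w16b.png

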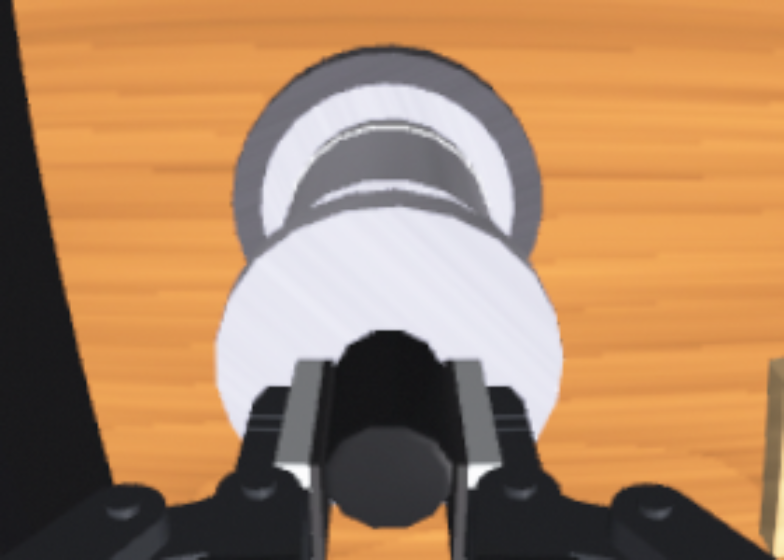

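The lid is about 28 mm above the rim and in line left to right: lid mid u is 388 and can mid u is 388. The near edges are at v≈181 for the rim and v≈190 for the skirt, which gives a check along x.

Run:
```python
from h import *
s=ctrl.get_state();w=cv2.imread("pics/w16.png");f=lambda v:v/2.8+120;u=388/2.8+180
V=cv2.cvtColor(w,cv2.COLOR_BGR2GRAY)[160:200,317:321].mean(1).round();print(list(zip(range(160,200),V.astype(int).tolist())))
print("can",[onz("wrist",u,f(v),.09,s)+[.03,0] for v in(178,181)])
print("skirt",[onz("wrist",u,f(v),.118,s)+[.035,0] for v in(188,191)],"plate",onz("wrist",u,f(207),.130,s)+[.035,0])
```

```text
[(160, 232), (161, 224), (162, 184), (163, 120), (164, 140), (165, 220), (166, 157), (167, 117), (168, 116), (169, 116), (170, 116), (171, 116), (172, 115), (173, 116), (174, 115), (175, 114), (176, 115), (177, 114), (178, 114), (179, 114), (180, 113), (181, 113), (182, 113), (183, 110), (184, 179), (185, 219), (186, 220), (187, 184), (188, 128), (189, 118), (190, 120), (191, 120), (192, 120), (193, 121), (194, 217), (195, 230), (196, 232), (197, 232), (198, 233), (199, 233)]
can [array([0.51016449, 0.07149549]), array([0.51087802, 0.07149485])]
skirt [array([0.50925888, 0.07145184]), array([0.50987177, 0.0714513 ])] plate [0.5093219  0.07143085]
```

Call:
move_arm --plan '[{"x": -0.001, "y": 0, "z": 0.005, "yaw": 0, "fingers": 0.95}, {"x": -0.001, "y": 0, "z": 0.01, "yaw": 0, "fingers": 0.95}, {"x": -0.001, "y": 0, "z": 0.014, "yaw": 0, "fingers": 0.95}, {"x": -0.001, "y": 0, "z": 0.0165, "yaw": 0, "fingers": 0.95}, {"x": -0.001, "y": 0, "z": 0.0178, "yaw": 0, "fingers": 0.95}]'

```text
time: 25.1
eef_pos: [0.5099, 0.0704, 0.1199]
tcp_rot: [0.0, 1.0, 0.0, -0.0]
contact_force: [0.0, -0.0, -0.7]
opening: 0.239
finger_force: 58.8
```

Call:
move_arm --plan '[{"x": 0, "y": 0, "z": 0, "yaw": 0, "fingers": 0.95}, {"x": 0, "y": 0, "z": 0, "yaw": 0, "fingers": 0.95}, {"x": 0, "y": 0, "z": 0, "yaw": 0, "fingers": 0.95}, {"x": 0, "y": 0, "z": 0, "yaw": 0, "fingers": 0.95}, {"x": 0, "y": 0, "z": 0, "yaw": 0, "fingers": 0.95}]'

```text
time: 25.6
eef_pos: [0.5103, 0.0704, 0.1207]
tcp_rot: [0.0, 1.0, -0.0, 0.0]
contact_force: [-0.9, -0.6, -0.8]
opening: 0.237
finger_force: 58.8
```

Call:
move_arm --plan '[{"x": 0, "y": 0, "z": 0, "yaw": 0, "fingers": 0.95}, {"x": 0, "y": 0, "z": 0, "yaw": 0, "fingers": 0.95}, {"x": 0, "y": 0, "z": 0, "yaw": 0, "fingers": 0.95}, {"x": 0, "y": 0, "z": 0, "yaw": 0, "fingers": 0.95}, {"x": 0, "y": 0, "z": 0, "yaw": 0, "fingers": 0.95}]'

```text
time: 26.1
eef_pos: [0.5102, 0.0704, 0.1205]
tcp_rot: [0.0, 1.0, -0.0, -0.0]
contact_force: [0.1, 0.5, -1.0]
opening: 0.238
finger_force: 58.8
```

Run:
```python
from h import *
s=ctrl.get_state();print({k:np.round(v,4).tolist() for k,v in s.items() if k not in("qpos","dq","joint_efforts")})
w=ctrl.read_camera("wrist")[:,:,::-1].copy();cv2.imwrite("pics/w17.png",w)
V=cv2.cvtColor(w,cv2.COLOR_BGR2GRAY)[160:205,317:321].mean(1).round();print(V.astype(int).tolist())
# tall can on block, seen by the top camera: rim and block centre by mask
t=ctrl.read_camera("top")[:,:,::-1].copy();cv2.imwrite("pics/t17.png",t)
print("tall rim px expected",proj("top",(.6135,.2715,.125)),"block",proj("top",(.6135,.2715,.02)))
c=blob(t,tuple(proj("top",(.6135,.2715,.12))),60);print(c.min(0),c.max(0))
a=cv2.imread("pics/top0.png");d=cv2.absdiff(a,t).max(2)>60;d=d.astype(np.uint8);n,l,st,ce=cv2.connectedComponentsWithStats(cv2.morphologyEx(d,cv2.MORPH_OPEN,np.ones((2,2))));print([st[i].tolist() for i in range(1,n) if st[i][4]>15])
```

```text
{'time': 26.1, 'eef_pos': [0.5102, 0.0704, 0.1205], 'tcp_rot': [0.0, 1.0, -0.0, -0.0], 'contact_force': [0.0954, 0.4889, -0.9851], 'wrist_torque': [0.041, 0.0325, -0.0199], 'finger_force': 58.8455, 'opening': 0.2375}
[234, 234, 234, 234, 233, 194, 142, 126, 197, 230, 120, 118, 118, 118, 117, 118, 118, 116, 116, 116, 116, 116, 116, 116, 115, 115, 114, 111, 120, 120, 122, 122, 122, 124, 220, 232, 234, 235, 235, 235, 235, 236, 236, 236, 236]
tall rim px expected [210.17774897 176.64205032] block [217.82169033 184.36149361]
[200. 168.] [227. 194.]
[[201, 171, 7, 15, 53], [219, 178, 6, 11, 30], [244, 182, 60, 54, 997], [294, 185, 5, 19, 45], [291, 187, 3, 11, 24], [428, 201, 24, 24, 443], [242, 221, 30, 27, 252], [246, 238, 49, 127, 1378], [3, 272, 70, 45, 1129], [232, 273, 17, 18, 174], [0, 300, 30, 38, 259], [48, 329, 79, 71, 1789], [273, 368, 6, 32, 80], [5, 374, 8, 7, 21], [10, 386, 23, 14, 87], [298, 390, 16, 5, 40], [200, 395, 7, 5, 22], [255, 394, 11, 5, 33], [326, 394, 8, 6, 26]]
```

```bash
python3 -c "
from plant import ctrl
print(ctrl.sign_off())"
```

```text
the job is handed in; nothing more can be done
None
```

The job is handed in: the short canister is centred on the stand, the tall one is on the block, and the lid is held level and centred about 10 mm above the short rim. I viewed 12 pictures, over the limit of 10, and did not confirm a change near the battery in the last top image, probably the arm or its shadow.

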